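# Set out the board for a microwave heart egg

### The arm

A 6-joint arm with a two-finger parallel gripper is mounted at the origin on the work surface. World frame = base frame: x ahead of the robot, y to its left, z up, the work surface at z = 0. Lengths are in m, angles in rad, forces in N, time in s.
With the tool pointing down it reaches from about 0.35 to 0.725 m from the base axis. Payload 4.3 kg.
Tool frame: the origin (TCP) lies between the finger pads; the fingertips stand 17 mm ahead of it and the grasp point (between the pads) lies 2 mm behind it (tip_reach is the z of the fingertips in the tool frame, in m); z points along the fingers, y is the direction in which the jaws open and shut (so a half turn about z gives the same grasp; the last joint's range is limited). The gripper opens to 85 mm and grips with 20 to 120 N. Pads are 22 mm wide; open, the fingers measure 114 mm over their backs; the gripper's body (76 mm by 85 mm) begins 54 mm behind the grasp point. The pads swing forward as they close: fully open they stand 13 mm farther back than shut.
Start: joints at [1.003, 0.377, 0.081, 1.274, 0, 1.46], TCP at [0.254, 0.516, 0.22] pointing down, gripper open.
Joint ranges: [-2.72, 2.72], [-0.84, 1.66], [-1.02, 1.22], [-1.77, 2.12], [-1.37, 1.28], [-3.14, 3.14]. Speed limits (rad/s): [2.57, 2.57, 3.14, 3.14, 3.14, 3.14].

### API

Orientations are given as a unit quaternion [x, y, z, w].
In Python, from plant import observe, snapshot, get_calibration, hand_in, spot_in, masks_of, spot_point, tip_reach gives the robot as it stands.
- The arm moves only by the tool servo_tool, never from a script. Its argument "steps" is one flat list of numbers, 5 for each row, row after row: the shift along the tool's x, y, z in mm, then the turn about the tool's z in degrees, then the opening, from 0 (shut) to 1 (fully open). In form: [dx, dy, dz, roll, fingers, dx, dy, dz, roll, fingers, ...]. A call has 1 to 20 rows; each row shifts and turns the pose as measured when the row begins, along the tool's axes as they then stand; what a row does not reach is not made up. A row lasts 1/10 s, in which the tool goes at most 50 mm and 8.59 degrees, less where a joint would pass 70% of its speed; a pose out of reach is approached as far as the arm can. A call with a gripper value outside its range is refused whole. The fingers move at their own pace and stop on an object; "squeeze" is the grip in N (left out, the last holds). Time passes only in rows, so rows that do not move let the fingers close. It gives the time, the measured TCP pose, the force and the opening at its end, in the units of the state.
- observe(): the state, without advancing time (a new reading comes with each control period).
- snapshot(name): name is "scene" or "top"; returns the picture (384x512x3 uint8, blue, green, red); there is no depth.
- get_calibration(name): a dict with "mtx" (3x3 intrinsics, pixels), "position" and "attitude" of the camera in the world. Camera axes: x right, y down, z forward; pixel columns grow to the right and rows downward; lengths in m; the calibration is good to about 2 mm. A picture is of the moment at which its call begins. get_calibration takes no time and is no camera call.
- hand_in(): hands the job in, once; it reports no verdict.
Trained networks look in the newest picture that a camera, given by its name, has taken for a name from the list of things; names that differ only in an ending like _2 or _b are one class to them, and where a whole thing is asked for, a point or a joint stands for the part that bears it (a point fixed in the world has none). Each returns a list of dicts, best first, with "score" (0 to 1); they miss things now and then, are a little off and sometimes report something else, mostly with a low value. They report only what shows in the picture. A call takes as long as a camera call. They do not tell look-alikes from the thing itself.
- spot_in(camera, label): "xy" ([column, row] in pixels, amid what is visible of it).
- masks_of(camera, label): "mask" (384x512 bool, what is visible of it) and "xy" ([column, row] in pixels, amid what is visible of it).
- spot_point(camera, label): "xy" ([column, row] in pixels: a listed point, or the origin of a listed thing).
The state is a dict: "time": time; "q": joint angles; "joint_vel": joint speeds; "joint_torque": joint torques, N m; "position": TCP position; "tcp_rot": TCP orientation; "ft_force": force on the tool from outside, world axes, zero at the start; "moment": the same for the moment, N m; "opening": opening from 0.0 (shut) to 1.0 (fully open).
Only numpy, scipy, OpenCV 4.12 (cv2) and the standard library are available. Lean on these libraries where they do the work, as an engineer would, in place of code of your own. Each camera call takes 0.05 s, during which the arm holds its last target. There are 200 camera calls.

### The job

Set out the white board for a microwave egg, with everything judged from the robot's side (behind = further from the robot): stand the heart-shaped egg ring in the middle of the plate, stand the small clamp-lid jar directly behind the mortar and the cup of picks directly behind the plate, each about 3 cm clear of the thing in front of it, and lay the pestle on the board in the middle of the gap between mortar and plate, pointing straight away from the robot with its slender handle half nearer the robot. Set the glass jar down gently and keep it upright, and leave the round egg ring, the large jar and the shaker where they are.

Things in the scene. Friction and masses are not known exactly. Their poses are not given: they have to be found in the camera images.
- board: Fixed white polyethylene cutting board, 375 (x) x 900 (y) x 15 mm thick, always at the same place. Origin at the centre of its underside, axes as the world's; its top is at world z = 0.015.
- plate: Fixed small round grey-blue stoneware plate on the board, 176 mm across the rim, 18 mm high; its flat inside is 126 mm across, 6 mm above the board. Origin at the centre of its underside (on the board's top), axes always as the world's. It stands left or right of the mortar, 260 to 285 mm from it in y, within 25 mm of it in x.
- mortar: Fixed open bowl-shaped mortar in dark grey stone on the board, 110 mm across the rim, 72 mm across the foot, 60 mm high. Origin at the centre of its underside (on the board's top). Axes always as the world's.
- heart_ring: Loose heart-shaped egg ring, stiff red silicone, 50 g, starts on the board: 80 mm from tip (-x) to lobes (+x), 88 mm wide (y), wall 8 mm thick, 22 mm high. Lift it by the upright lug at the notch between the lobes: centre at x = +19 mm, y = 0, 10 mm thick (x), 22 mm wide (y), top 50 mm above the underside. Origin at the middle of its outline, on the underside; z up.
- spice_jar: Loose small glass clamp-lid jar with nutmegs in it, starts upright on the board: 62 mm across (straight-sided up to 65 mm), 92 mm high with lid, about 330 g. Wire clamp lever on its -x side and hinge on its +x side stand out up to 8 mm in the top 40 mm, so grip it across y. Origin at the centre of its underside, z up.
- pick_cup: Loose round stainless steel cup with green food picks wedged fast in it, starts upright on the board: 47 mm across the foot, 50 mm across the rim, 60 mm high; picks reach 90 mm above its underside and stay inside the rim's width; about 110 g. Origin at the centre of its underside, z up.
- pestle: Loose turned wooden pestle lying on the board, 132 mm long, about 90 g. Its x axis runs from handle to head: head (x +28 to +66 mm) 32 mm thick, waist 19 to 22 mm thick from x -42 to +5 mm, handle ends at x -66 mm in a short 32 mm pommel. Origin on its axis at mid-length, 16 mm above the board as it lies; may be rolled about x to any angle.
- round_ring: Bystander, leave it: round egg ring in the same red silicone, 84 mm across, 22 mm high, an upright lug 50 mm high on its +x edge. Stands on the wooden shelf beside or behind the board. Origin at the centre of its underside.
- large_jar: Bystander, leave it: large glass clamp-lid jar with walnuts, 90 mm across, 126 mm high. Stands on the wooden shelf beside or behind the board. Origin at the centre of its underside.
- shaker: Bystander, leave it: glass salt shaker with a steel cap, 42 mm across, 70 mm high. Stands on the wooden shelf beside or behind the board. Origin at the centre of its underside.
Not all that is in view belongs to the job. What is shaped like the heart_ring but purple is not meant.

How it is judged:
By the outcome, as a careful person would: the job done as asked, in the order asked, and still so for the second after the job is handed in, with the robot touching nothing.
It also fails if it takes over 118 s, if anything falls off the work surface, if the arm or the gripper's body presses on something with over 40 N, if the wrist force passes 120 N, or if a joint passes its speed limit or range.

## Working session

There is one attempt and no reset: what is moved stays moved. The work goes in short steps, Python scripts to look and compute and a tool call to move; the robot and the scene stay as the last step left them, time stands still between calls to the robot, and variables do not carry over. Pictures are saved under pics/ and viewed, about 12 in all and at most 16, crops included, and the job is handed in when it is done.

Besides the shell and the picture viewer there is one more tool, called after ">>>" by a JSON object that holds its "name" and its "arguments". servo_tool: Moves the arm, as the interface text tells. Its arguments: {"type":"object","properties":{"steps":{"type":"array","items":{"type":"number"}},"squeeze":{"type":"number"}},"required":["steps"]}

```bash
ls; mkdir -p pics; python3 - <<'E'
from plant import *
import cv2
o=observe();print(o)
for n in("scene","top"):
    cv2.imwrite(f"pics/{n}0.png",snapshot(n)); print(n,get_calibration(n))
    for l in("plate","mortar","heart_ring","spice_jar","pick_cup","pestle","round_ring","large_jar","shaker"):
        print(l,[(d['xy'],round(d['score'],2)) for d in spot_point(n,l)][:4])
E
```

```text
pics
{'time': 0.0, 'q': array([ 1.00268225e+00,  3.78047402e-01,  7.95999646e-02,  1.27442390e+00,
       -1.85053858e-05,  1.46050070e+00]), 'joint_vel': array([-3.78030656e-04,  1.58220214e-03, -2.24784656e-05,  9.73231811e-04,
        9.69645880e-04,  6.85465598e-04]), 'joint_torque': array([ 4.28593721e-04, -4.63603520e+01,  2.69875252e+01,  2.07214284e-02,
        2.25658135e-05,  1.24714856e-05]), 'position': array([0.25376287, 0.51519109, 0.21945982]), 'tcp_rot': array([ 2.26915206e-01,  9.73913966e-01, -9.81465356e-04, -3.36490910e-04]), 'ft_force': array([-0.73505418, -0.35915714,  0.24138799]), 'moment': array([0.00068454, 0.00573343, 0.01264417]), 'opening': 1.0021949521742177}
scene {'mtx': array([[346.78998125,   0.        , 257.81282305],
       [  0.        , 346.78998125, 191.3467632 ],
       [  0.        ,   0.        ,   1.        ]]), 'position': array([ 1.27327204, -0.5751221 ,  0.65896705]), 'attitude': array([ 0.78397128,  0.38532009, -0.21863797, -0.43487343])}
plate [([220.4, 225.0], 0.78)]
mortar [([283.7, 197.3], 0.93)]
heart_ring [([273.3, 159.2], 0.73), (
[... 248 characters left out ...]
r [([97.9, 299.7], 0.84)]
top {'mtx': array([[363.37340715,   0.        , 262.96821958],
       [  0.        , 363.37340715, 188.68385922],
       [  0.        ,   0.        ,   1.        ]]), 'position': array([ 0.43101795, -0.02174254,  1.1714046 ]), 'attitude': array([ 0.71490141, -0.69798997,  0.02884827, -0.02989588])}
plate [([136.4, 210.4], 0.71), ([303.3, 184.2], 0.65)]
mortar [([216.7, 191.4], 0.75)]
heart_ring [([137.1, 211.2], 0.76), ([166.3, 271.5], 0.69), ([96.8, 223.1], 0.67)]
spice_jar [([369.8, 171.6], 0.93)]
pick_cup [([369.7, 220.5], 0.76)]
pestle [([143.7, 163.3], 0.84)]
round_ring [([236.2, 113.1], 0.61)]
large_jar [([95.7, 165.3], 0.66), ([240.7, 111.7], 0.44)]
shaker []
```

View pics/scene0.png

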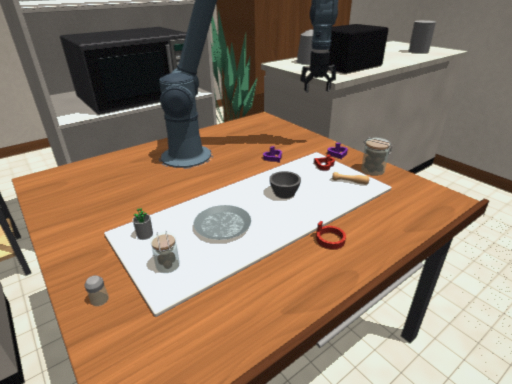

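View pics/top0.png

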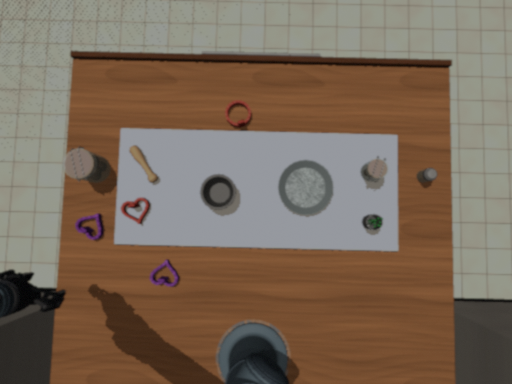

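Top view: up is +x, left is +y. The red heart is at (137,211), the pestle at (144,163), the mortar at (218,191) and the plate at (305,187). The jar is at (375,170) and the cup at (373,222). Two purple hearts and the other bystanders sit on the table off the board.

```bash
cat > h.py <<'E'
from plant import *
import numpy as np, cv2
from scipy.spatial.transform import Rotation as R
def ray(n,xy,z):
    c=get_calibration(n); r=R.from_quat(c['attitude']).as_matrix()
    d=r@np.linalg.solve(c['mtx'],[xy[0],xy[1],1.]); p=np.array(c['position'])
    return p+d*(z-p[2])/d[2]
def proj(n,P):
    c=get_calibration(n); r=R.from_quat(c['attitude']).as_matrix()
    q=(np.atleast_2d(P)-c['position'])@r; q=q/q[:,2:]
    return (q@c['mtx'].T)[:,:2]
E
python3 - <<'E'
from h import *
for n in("scene","top"):
    im=snapshot(n); cv2.imwrite(f"pics/raw_{n}.png",im)
    r=R.from_quat(get_calibration(n)['attitude']).as_matrix(); print(n,r.round(2).tolist())
    for l,z in(("plate",.015),("mortar",.015),("heart_ring",.015),("spice_jar",.015),("pick_cup",.015),("pestle",.031)):
        for d in spot_point(n,l)[:2]: print(n,l,ray(n,d['xy'],z).round(4),round(d['score'],2))
    for l,z in(("plate",.033),("mortar",.075),("heart_ring",.037),("spice_jar",.06),("pick_cup",.075),("pestle",.031)):
        for k,d in enumerate(masks_of(n,l)[:3]):
            m=d['mask'].astype(np.uint8); c=max(cv2.findContours(m,0,2)[0],key=len)
            rr=cv2.minAreaRect(c); print(n,l,'mask',m.sum(),ray(n,rr[0],z).round(4),rr[1],round(d['score'],2))
            np.save(f"m_{n}_{l}_{k}.npy",m)
# board check + crops
im=cv2.imread("pics/raw_top.png")
a=cv2.resize(im[135:255,110:190],None,fx=5,fy=5,interpolation=3)
b=cv2.resize(im[135:255,330:410],None,fx=5,fy=5,interpolation=3)
cv2.imwrite("pics/crop1.png",np.hstack([a,b]))
s=cv2.imread("pics/raw_scene.png")
cv2.imwrite("pics/crop2.png",np.hstack([cv2.resize(s[200:280,120:190],None,fx=5,fy=5,interpolation=3),cv2.resize(s[140:220,295:375],None,fx=5,fy=5,interpolation=3)]))
E
```

```text
scene [[0.61, 0.41, -0.68], [0.79, -0.32, 0.51], [-0.01, -0.85, -0.53]]
scene plate [ 0.5228 -0.1517  0.015 ] 0.77
scene mortar [0.4996 0.1154 0.015 ] 0.96
scene heart_ring [0.4375 0.3921 0.015 ] 0.75
scene heart_ring [0.4258 0.4915 0.015 ] 0.69
scene spice_jar [ 0.597  -0.3607  0.015 ] 0.9
scene pick_cup [ 0.4194 -0.3512  0.015 ] 0.9
scene pick_cup [0.7861 0.0687 0.015 ] 0.54
scene pestle [0.6146 0.3359 0.031 ] 0.66
scene plate mask 1601 [ 0.5384 -0.1566  0.033 ] (34.0, 57.0) 0.8
scene mortar mask 701 [0.5411 0.0901 0.075 ] (27.0, 31.0) 0.97
scene mortar mask 940 [ 0.6067 -0.3644  0.075 ] (41.21678924560547, 25.055469512939453) 0.22
scene heart_ring mask 206 [0.2826 0.2508 0.037 ] (16.868722915649414, 15.256270408630371) 0.71
scene heart_ring mask 210 [0.4227 0.4867 0.037 ] (17.785888671875, 15.344688415527344) 0.58
scene heart_ring mask 215 [0.4652 0.3592 0.037 ] (13.533089637756348, 20.071552276611328) 0.47
scene spice_jar mask 898 [ 0.5893 -0.3592  0.06  ] (40.64864730834961, 24.514907836914062) 0.86
scene pick_cup mask 461 [ 0.4608 -0.365   0.075 ] (29.827939987182617, 18.330627
[... 786 characters left out ...]
32.282020568847656) 0.56
top plate mask 305 [ 0.4297 -0.3614  0.033 ] (16.0, 22.0) 0.46
top heart_ring mask 351 [0.2477 0.2792 0.037 ] (24.46991539001465, 26.92568016052246) 0.8
top heart_ring mask 294 [0.4589 0.3787 0.037 ] (25.156452178955078, 24.466182708740234) 0.71
top heart_ring mask 340 [0.3933 0.5197 0.037 ] (24.417863845825195, 27.101146697998047) 0.56
top spice_jar mask 508 [ 0.5917 -0.3594  0.06  ] (21.0190372467041, 28.174455642700195) 0.61
top spice_jar mask 391 [0.5939 0.353  0.06  ] (43.543968200683594, 11.094003677368164) 0.52
top pick_cup mask 285 [ 0.4312 -0.3474  0.075 ] (15.0, 21.0) 0.83
top pestle mask 338 [0.5983 0.3618 0.031 ] (42.1572151184082, 9.984603881835938) 0.54
```

View pics/crop1.png

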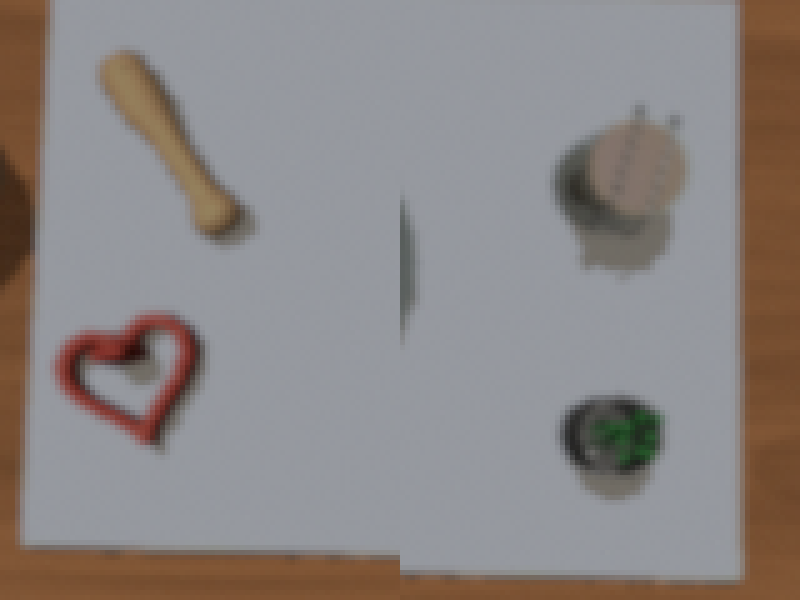

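View pics/crop2.png

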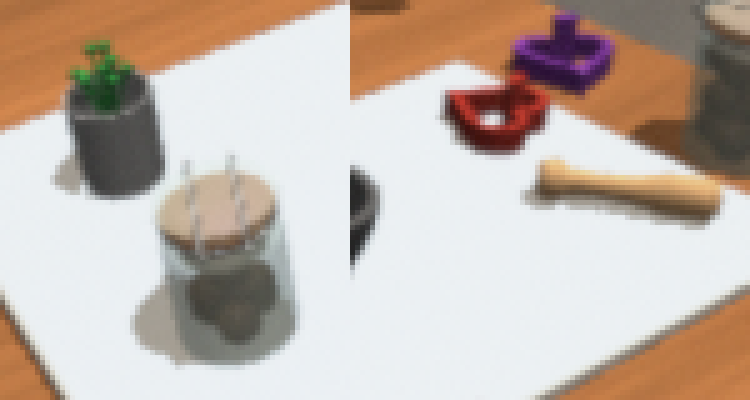

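The crops show the heart lug at its notch, pointing up and to the left (crop 125,350), and the tip at (150,435). The pestle head is at the upper left (125,70) and the pommel at (215,215). The jar's wires run nearly along x. Next I'll fit silhouettes in both cameras for precise poses.

```bash
cat > fit.py <<'E'
from h import *
from scipy.optimize import minimize
S=4
T=np.linspace(0,2*np.pi,40)[:-1]
def disc(r,z): return np.c_[r*np.cos(T),r*np.sin(T),np.full(39,z)]
def ball_x(x,r): return np.c_[np.full(39,x),r*np.cos(T),r*np.sin(T)+.016]
CYL={'plate':[(.05,0),(.088,.018)],'mortar':[(.036,0),(.055,.06)],'spice_jar':[(.031,0),(.031,.092)],'pick_cup':[(.0235,0),(.025,.06)]}
def parts(l):
    if l in CYL: return [np.vstack([disc(*a) for a in CYL[l]])]
    P=[(-.066,.014),(-.062,.016),(-.05,.014),(-.042,.0105),(.005,.0105),(.028,.016),(.06,.016),(.066,.012)]
    return [np.vstack([ball_x(*a),ball_x(*b)]) for a,b in zip(P,P[1:])]
def heart(pose_pts=None):
    # outline: two lobes + tip, rough heart 80 x 88
    c=[]
    for s in(1,-1):
        pts=[[-.036,s*.002]]; th=np.linspace(-50,150,12)
        cx,cy,r=.017,s*.021,.019
        pts+= [[cx+r*np.sin(np.deg2rad(t-40)), cy+s*r*np.cos(np.deg2rad(t-40))] for t in th]
        pts.append([.019,0]); c.append(np.array(pts))
    return c
def render(n,l,p,shape=(384,512)):
    m=np.zeros((shape[0]*S,shape[1]*S),np.uint8)
    x,y,a=p; r=R.from_euler('z',a).as_matrix()
    for q in parts(l):
        u=proj(n,q@r.T+[x,y,p3])
        cv2.fillConvexPoly(m,cv2.convexHull(((u+.5)*S).astype(np.float32)).astype(np.int32),255)
    return cv2.resize(m,(shape[1],shape[0]),interpolation=cv2.INTER_AREA)/255.
p3=.015
def fit(l,masks,p0,yaw=False):
    def cost(v):
        p=[v[0],v[1],v[2] if yaw else 0]
        return sum(1-np.minimum(a:=render(n,l,p),m).sum()/np.maximum(a,m).sum() for n,m in masks.items())
    k=3 if yaw else 2
    s=np.vstack([p0[:k]]+[np.array(p0[:k])+np.eye(k)[i]*([.012,.012,.15][i]) for i in range(k)])
    o=minimize(cost,p0[:k],method='Nelder-Mead',options=dict(initial_simplex=s,xatol=2e-4,fatol=1e-4))
    return o.x,o.fun
E
python3 - <<'E'
from fit import *
L=lambda n,l,k=0: np.load(f"m_{n}_{l}_{k}.npy").astype(float)
im=cv2.imread("pics/raw_top.png"); g=im.max(2)
m=np.zeros(g.shape); m[165:220,195:245]=(g[165:220,195:245]<95); 
n_,lab,st,_=cv2.connectedComponentsWithStats(m.astype(np.uint8)); 
m=(lab==1+st[1:,4].argmax()).astype(np.uint8); c=max(cv2.findContours(m,0,2)[0],key=len); print('mortar top ellipse',cv2.fitEllipse(c))
mt=cv2.drawContours(np.zeros_like(m),[cv2.convexHull(c)],-1,1,-1).astype(float)
J={'plate':({'top':L('top','plate'),'scene':L('scene','plate')},[.535,-.15]),
'mortar':({'top':mt,'scene':L('scene','mortar')},[.51,.12]),
'spice_jar':({'top':L('top','spice_jar'),'scene':L('scene','spice_jar')},[.585,-.355]),
'pick_cup':({'top':L('top','pick_cup'),'scene':L('scene','pick_cup')},[.42,-.355])}
for l,(ms,p0) in J.items():
    print(l,[fit(l,{n:a},p0) for n,a in ms.items()],fit(l,ms,p0))
ms={'top':L('top','pestle'),'scene':L('scene','pestle')}
for mm in({'top':ms['top']},{'scene':ms['scene']},ms): print('pestle',fit('pestle',mm,[.595,.36,.55],True))
# heart: red pixels
for n,(r0,r1,c0,c1) in {'top':(190,235,110,160),'scene':(145,180,305,340)}.items():
    i=cv2.imread(f"pics/raw_{n}.png").astype(int); red=(i[...,2]-np.maximum(i[...,1],i[...,0])>45)
    w=np.zeros_like(red); w[r0:r1,c0:c1]=red[r0:r1,c0:c1]; np.save(f"red_{n}.npy",w)
    ys,xs=np.nonzero(w)
    P=np.array([ray(n,(a,b),.026) for a,b in zip(xs,ys)])
    print(n,len(xs)); 
    for r in range(ys.min(),ys.max()+1): print(''.join('#' if w[r,c] else '.' for c in range(xs.min(),xs.max()+1)),r,xs.min())
q=R.from_quat(observe()['tcp_rot']).as_matrix(); print(q.round(3)); print(tip_reach if not callable(tip_reach) else tip_reach())
E
```

```text
mortar top ellipse ((218.0494842529297, 191.8892059326172), (32.999027252197266, 33.42030715942383), 118.50555419921875)
plate [(array([ 0.53619467, -0.15028804]), np.float64(0.025399180610620076)), (array([ 0.53367119, -0.15342365]), np.float64(0.028879452258903426))] (array([ 0.53452082, -0.15202266]), np.float64(0.07225062450126352))
mortar [(array([0.50807501, 0.116651  ]), np.float64(0.10248447204968947)), (array([0.50912456, 0.1174202 ]), np.float64(0.04513368281658703))] (array([0.50953866, 0.11746437]), np.float64(0.1465335879428522))
spice_jar [(array([ 0.5917311 , -0.35670124]), np.float64(0.06828174463594783)), (array([ 0.58732938, -0.35742743]), np.float64(0.11463615581883801))] (array([ 0.59123474, -0.35756105]), np.float64(0.19501756887079702))
pick_cup [(array([ 0.4312408 , -0.35527329]), np.float64(0.059501717534646725)), (array([ 0.42656546, -0.35675468]), np.float64(0.08798231544655988))] (array([ 0.43025651, -0.35631128]), np.float64(0.19864852888079754))
pestle (array([0.59839013, 0.36280383, 0.62059764]), np.float64(0.11020164957506184))
pestle (array([0.59584764
[... 330 characters left out ...]
ds=bounds,
                               **options)
    fsim[j] = func(sim[j])
              ~~~~^^^^^^^^
    fx = function(np.copy(x), *(wrapper_args + args))
  File "fit.py", line 32, in cost
    return sum(1-np.minimum(a:=render(n,l,p),m).sum()/np.maximum(a,m).sum() for n,m in masks.items())
  File "fit.py", line 32, in <genexpr>
    return sum(1-np.minimum(a:=render(n,l,p),m).sum()/np.maximum(a,m).sum() for n,m in masks.items())
                               ~~~~~~^^^^^^^
  File "fit.py", line 25, in render
    u=proj(n,q@r.T+[x,y,p3])
  File "h.py", line 9, in proj
    c=get_calibration(n); r=R.from_quat(c['attitude']).as_matrix()
ValueError: time passes only in moves, steps and waits
```

```bash
python3 - <<'E'
import pickle
from plant import *
pickle.dump({n:get_calibration(n) for n in("top","scene")},open("cal.pkl","wb"))
E
sed -i 's/^def ray/import pickle\nCAL=pickle.load(open("cal.pkl","rb"))\nget_calibration=CAL.get\ndef ray/' h.py
python3 - <<'E'
from fit import *
# heart: red pixels
for n,(r0,r1,c0,c1) in {'top':(190,235,110,160),'scene':(145,180,305,340)}.items():
    i=cv2.imread(f"pics/raw_{n}.png").astype(int); red=(i[...,2]-np.maximum(i[...,1],i[...,0])>45)
    w=np.zeros_like(red); w[r0:r1,c0:c1]=red[r0:r1,c0:c1]; np.save(f"red_{n}.npy",w)
    ys,xs=np.nonzero(w)
    for r in range(ys.min(),ys.max()+1): print(''.join('#' if w[r,c] else '.' for c in range(xs.min(),xs.max()+1)),r,xs.min())
q=R.from_quat(observe()['tcp_rot']).as_matrix(); print(q.round(3)); print(tip_reach if not callable(tip_reach) else tip_reach())
E
```

```text
.................#####...... 198 121
................#########... 199 121
...............#####.#####.. 200 121
..............###......####. 201 121
.....###########........###. 202 121
...#############.........##. 203 121
..#############..........### 204 121
.####..#######...........### 205 121
.###...######............### 206 121
####....................###. 207 121
###.....................###. 208 121
###.....................###. 209 121
.###...................###.. 210 121
.###...................###.. 211 121
..###.................###... 212 121
..####...............###.... 213 121
...####..............###.... 214 121
.....####...........###..... 215 121
......#####........###...... 216 121
........#####......###...... 217 121
..........#####...###....... 218 121
............#########....... 219 121
..............######........ 220 121
...............#####........ 221 121
.................###........ 222 121
###############################.... 145 305
###############################.... 146 305
#########################.......... 147 305
#######################............ 148 305
[... 567 characters left out ...]
1 305
...........#####.....########...... 162 305
............####......######....... 163 305
............#####....#######....... 164 305
.............##############........ 165 305
...............##########.......... 166 305
................########........... 167 305
................########........... 168 305
....................###............ 169 305
................................... 170 305
................................... 171 305
................................... 172 305
.............................#..... 173 305
..............................###.. 174 305
................................### 175 305
[[-0.897  0.442  0.   ]
 [ 0.442  0.897  0.   ]
 [-0.     0.    -1.   ]]
0.017
```

```bash
cat >> fit.py <<'E'
def hparts(p):
    x,y,a=p; r=R.from_euler('z',a).as_matrix()
    ring=[np.c_[c[0]+rr*np.cos(T),c[1]+rr*np.sin(T)] for c,rr in(((.017,.021),.023),((.017,-.021),.023),((-.035,0),.005))]
    ring=np.vstack(ring); ring=np.vstack([np.c_[ring,np.full(len(ring),z)] for z in(0,.022)])
    lug=np.array([[.019+sx*.005,sy*.011,z] for sx in(1,-1) for sy in(1,-1) for z in(.02,.05)])
    return [q@r.T+[x,y,p3] for q in(ring,lug)]
def hcost(p,hulls):
    t=0
    for n,h in hulls.items():
        m=np.zeros((384*S,512*S),np.uint8); pts=np.vstack([proj(n,q) for q in hparts(p)])
        cv2.fillConvexPoly(m,cv2.convexHull(((pts+.5)*S).astype(np.int32)),255)
        m=cv2.resize(m,(512,384),interpolation=cv2.INTER_AREA)/255.
        t+=1-np.minimum(m,h).sum()/np.maximum(m,h).sum()
    return t
def hfit(hulls,p0):
    s=np.vstack([p0,np.array(p0)+np.diag([.01,.01,.3])])
    o=minimize(hcost,p0,args=(hulls,),method='Nelder-Mead',options=dict(initial_simplex=s,xatol=2e-4,fatol=1e-4)); return o.x,o.fun
def hullmask(w):
    c=max(cv2.findContours(w.astype(np.uint8),0,1)[0],key=len)
    return cv2.fillConvexPoly(np.zeros(w.shape,np.uint8),cv2.convexHull(c),1).astype(float)
E
cat > move.py <<'E'
import sys
from h import *
# usage: move.py x y z yaw_deg : tool y axis (jaw axis) yaw, prints turn then shift in the turned tool frame
x,y,z,a=map(float,sys.argv[1:5])
o=observe(); M=R.from_quat(o['tcp_rot']).as_matrix()
cur=np.degrees(np.arctan2(M[1,1],M[0,1]))
d=(a-cur+90)%180-90
f=float(sys.argv[5]) if len(sys.argv)>5 else 0
d+=f
print('t',round(o['time'],2),'pos',o['position'].round(4),'jaw',round(cur,1),'op',round(o['opening'],3),'F',o['ft_force'].round(1),'q6',o['q'][5].round(2),'tilt',M[:,2].round(3))
M2=R.from_euler('z',np.radians(d)).as_matrix()@M
print('roll about tool z: %.1f'%(-d),' then shift mm',((np.array([x,y,z])-o['position'])@M2*1000).round(1))
E
python3 - <<'E'
from fit import *
L=lambda n,l,k=0: np.load(f"m_{n}_{l}_{k}.npy").astype(float)
w=np.load('red_top.npy'); s=np.load('red_scene.npy'); s[:155]=0; s[170:]=0;s[:161,335:]=0
sm=np.load('m_scene_heart_ring_2.npy')
H={'top':hullmask(w),'scene':hullmask(sm)}
for h in({'top':H['top']},{'scene':H['scene']},H): print('heart',hfit(h,[.445,.38,.35]))
print('pestle',fit('pestle',{'top':L('top','pestle'),'scene':L('scene','pestle')},[.597,.361,.62],True))
E
python3 move.py .45 .38 .15 0
```

```text
heart (array([0.44461582, 0.37943741, 0.28906434]), np.float64(0.1412368596842809))
heart (array([0.4413948 , 0.37368391, 0.26585992]), np.float64(0.1594701028345602))
heart (array([0.44407475, 0.37495386, 0.3491609 ]), np.float64(0.31748830707021936))
pestle (array([0.5959749 , 0.36115768, 0.61776842]), np.float64(0.2295714098959204))
t 2.3 pos [0.2541 0.5158 0.2204] jaw 63.8 op 0.998 F [-0.  -0.2  0.3] q6 1.46 tilt [ 0.  0. -1.]
roll about tool z: 63.8  then shift mm [-135.8  195.9   70.5]
```

```bash
python3 - <<'E'
from fit import *
o=[]
for n,(r0,c0) in {'top':(185,105),'scene':(135,295)}.items():
    i=cv2.imread(f"pics/raw_{n}.png")[r0:r0+50,c0:c0+60]; k=8
    i=cv2.resize(i,None,fx=k,fy=k,interpolation=3)[:, :400]
    for p,col in(((.444,.377,.29),(0,255,0)),):
        ring,lug=hparts(p)
        for q in(ring[:39*3],ring[39*3:],lug[[0,2,6,4]],lug[[1,3,7,5]]):
            u=((proj(n,q)+.5-[c0,r0])*k).astype(np.int32)
            cv2.polylines(i,[cv2.convexHull(u)],True,col,1)
    o.append(i)
cv2.imwrite("pics/ov1.png",np.hstack(o))
E
```

```text
(no output)
```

View pics/ov1.png

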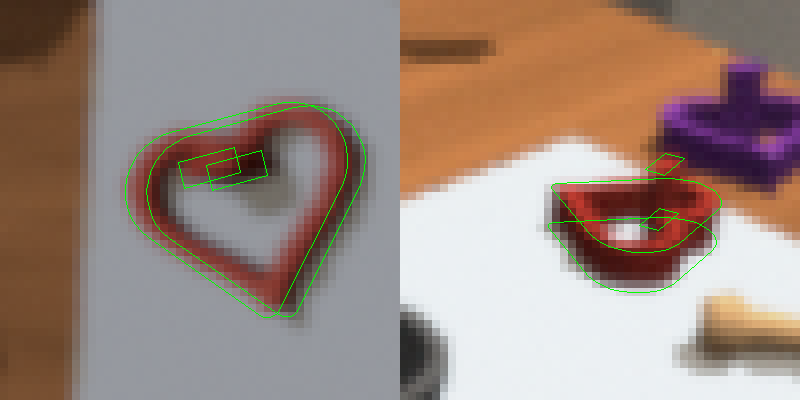

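>>> {"name": "servo_tool", "arguments": {"steps": [0,0,0,8,1,0,0,0,8,1,0,0,0,8,1,0,0,0,8,1,0,0,0,8,1,0,0,0,6.8,1], "squeeze": 30}}

```text
time: 2.9
position: [0.2541, 0.5158, 0.2204]
tcp_rot: [0.608, 0.794, 0.0, -0.0]
ft_force: [-0.7, 0.2, 1.0]
opening: 0.999
```

```bash
python3 move.py .464 .383 .12 17
```

```text
t 2.9 pos [0.2541 0.5158 0.2204] jaw 15.1 op 0.999 F [-0.7  0.2  1. ] q6 2.31 tilt [ 0.  0. -1.]
roll about tool z: -1.9  then shift mm [-188.4  161.9  100.4]
```

>>> {"name": "servo_tool", "arguments": {"steps": [0,0,0,-1.9,1,-31.4,27,16.7,0,1,-31.4,27,16.7,0,1,-31.4,27,16.7,0,1,-31.4,27,16.7,0,1,-31.4,27,16.7,0,1,-31.4,27,16.7,0,1,0,0,0,0,1]}}

```text
time: 3.7
position: [0.4739, 0.3854, 0.1181]
tcp_rot: [0.579, 0.815, 0.004, -0.0]
ft_force: [-1.1, -0.6, -0.7]
opening: 0.996
```

```bash
python3 move.py .464 .383 .06 17; python3 - <<'E'
from h import *
o=[]
for n,(r0,c0) in {'top':(170,95),'scene':(125,285)}.items():
    i=snapshot(n)[r0:r0+75,c0:c0+75]; o.append(cv2.resize(i,None,fx=5,fy=5,interpolation=3))
cv2.imwrite("pics/g1.png",np.hstack(o))
E
```

```text
t 3.7 pos [0.4739 0.3854 0.1181] jaw 19.2 op 0.996 F [-1.1 -0.6 -0.7] q6 1.81 tilt [ 0.004  0.006 -1.   ]
roll about tool z: 2.2  then shift mm [  0.4 -10.5  58. ]
```

View pics/g1.png

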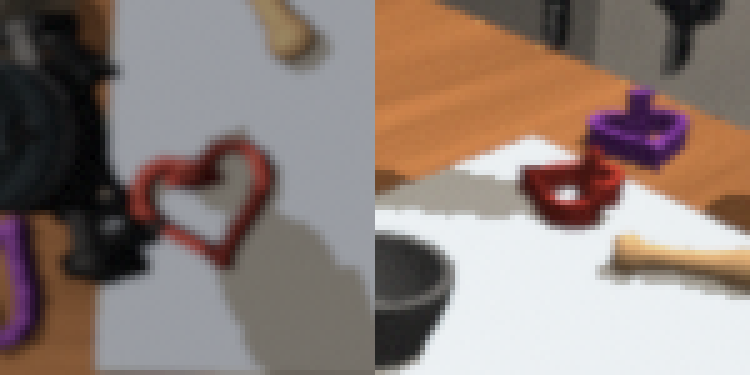

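```bash
python3 - <<'E'
from h import *
o=observe();print(o['position'])
for z in(.1,.118,.15): print(z,ray('top',(121,205),z).round(3))
print(proj('top',o['position']),proj('scene',o['position']))
cv2.imwrite("pics/s2.png",snapshot('scene'))
E
```

```text
[0.47110987 0.38812464 0.12009882]
0.1 [0.462 0.398 0.1  ]
0.118 [0.461 0.391 0.118]
0.15 [0.461 0.379 0.15 ]
[[121.9466489  201.65932786]] [[331.79334139 142.35036161]]
```

View pics/s2.png

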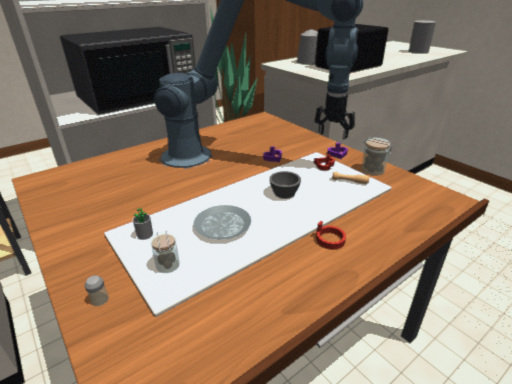

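>>> {"name": "servo_tool", "arguments": {"steps": [-2.4,-8,10,2,1,0,0,15,0,1,0,0,15,0,1,0,0,12,0,1,0,0,3,0,1,0,0,0,0,1]}}

```text
time: 4.45
position: [0.4597, 0.3925, 0.07]
tcp_rot: [0.585, 0.811, 0.009, -0.001]
ft_force: [-0.1, 0.0, -0.1]
opening: 0.999
```

```bash
python3 move.py .464 .383 .06 17
```

```text
t 4.45 pos [0.4597 0.3925 0.07  ] jaw 18.4 op 0.999 F [-0.1  0.  -0.1] q6 1.85 tilt [ 0.01   0.016 -1.   ]
roll about tool z: 1.4  then shift mm [-10.4   1.2   9.9]
```

>>> {"name": "servo_tool", "arguments": {"steps": [-5,0.5,5,1.4,1,-5,0.5,4,0,1,0,0,0,0,1,0,0,0,0,1]}}

```text
time: 4.85
position: [0.4651, 0.3837, 0.0621]
tcp_rot: [0.595, 0.804, 0.011, -0.0]
ft_force: [0.0, -0.0, 0.1]
opening: 0.995
```

```bash
python3 move.py .464 .383 .06 17
```

```text
t 4.85 pos [0.4651 0.3837 0.0621] jaw 17.0 op 0.995 F [ 0.  -0.   0.1] q6 1.85 tilt [ 0.013  0.017 -1.   ]
roll about tool z: -0.0  then shift mm [-0.3 -1.3  2.1]
```

>>> {"name": "servo_tool", "arguments": {"steps": [0,-1,1,0,0,0,0,0,0,0,0,0,0,0,0,0,0,0,0,0,0,0,0,0,0,0,0,0,0,0,0,0,0,0,0,0,0,0,0,0], "squeeze": 30}}

```text
time: 5.65
position: [0.4647, 0.3836, 0.0617]
tcp_rot: [0.595, 0.804, 0.011, 0.0]
ft_force: [-0.1, 0.4, -1.3]
opening: -0.004
```

```bash
python3 - <<'E'
from h import *
o=[]
for n,(r0,c0) in {'top':(170,95),'scene':(120,295)}.items():
    i=snapshot(n)[r0:r0+60,c0:c0+60]; o.append(cv2.resize(i,None,fx=6,fy=6,interpolation=3))
cv2.imwrite("pics/g2.png",np.hstack(o))
p=observe()['position'];print(proj('top',p),proj('scene',p))
E
```

```text
[[130.71535192 204.68948027]] [[328.20664446 155.94278407]]
```

View pics/g2.png

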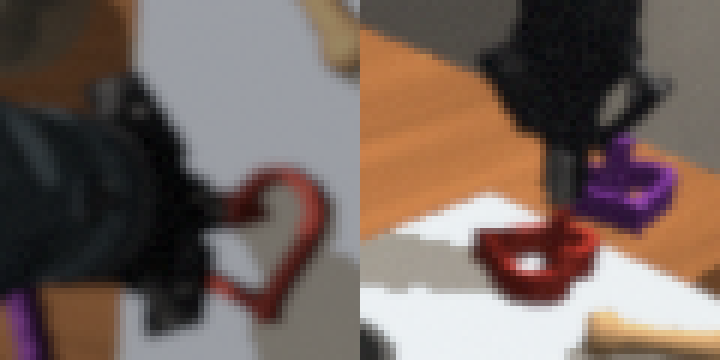

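```bash
python3 - <<'E'
from h import *
for px in((135,202),(139.5,221.5),(121.5,208),(148,205)): print(px,ray('top',px,.037).round(4))
for px in((131,204),(136,204.5)): print(px,ray('top',px,.065).round(4),ray('top',px,.04).round(4))
for px in((328,155),(329,154)): print(px,ray('scene',px,.065).round(4))
for p in((.464,.383,.065),(.464,.383,.037),(.462,.370,.065)): print(p,proj('top',p),proj('scene',p))
E
```

```text
(135, 202) [0.4742 0.3797 0.037 ]
(139.5, 221.5) [0.4139 0.3625 0.037 ]
(121.5, 208) [0.4545 0.4208 0.037 ]
(148, 205) [0.4658 0.3386 0.037 ]
(131, 204) [0.4667 0.3816 0.065 ] [0.4676 0.3908 0.04  ]
(136, 204.5) [0.4656 0.3663 0.065 ] [0.4664 0.3751 0.04  ]
(328, 155) [0.4629 0.3839 0.065 ]
(329, 154) [0.4591 0.3937 0.065 ]
(0.464, 0.383, 0.065) [[130.50453461 204.89141571]] [[328.0466654  155.16043434]]
(0.464, 0.383, 0.037) [[133.7676669  205.23738357]] [[327.3446827  161.58705259]]
(0.462, 0.37, 0.065) [[134.73447576 205.6506636 ]] [[325.35408397 155.89117704]]
```

>>> {"name": "servo_tool", "arguments": {"steps": [0,0,0,0,0.5,0,0,0,0,0.5,0,0,0,0,0.5,0,0,0,0,0.5,0,0,3,0,0.5,0,0,3,0,0.5,0,0,0,0,0.5]}}

```text
time: 6.45
position: [0.4648, 0.3837, 0.0552]
tcp_rot: [0.595, 0.804, 0.011, 0.0]
ft_force: [-0.5, -0.3, -0.7]
opening: 0.495
```

```bash
python3 move.py .464 .383 .06 17;  python3 - <<'E'
from h import *
o=[]
for n,(r0,c0) in {'top':(170,95),'scene':(120,295)}.items():
    i=snapshot(n)[r0:r0+60,c0:c0+60]; o.append(cv2.resize(i,None,fx=6,fy=6,interpolation=3))
cv2.imwrite("pics/g3.png",np.hstack(o))
E
```

```text
t 6.45 pos [0.4648 0.3837 0.0552] jaw 17.0 op 0.495 F [-0.5 -0.3 -0.7] q6 1.86 tilt [ 0.013  0.018 -1.   ]
roll about tool z: -0.0  then shift mm [-0.3 -0.9 -4.9]
```

View pics/g3.png

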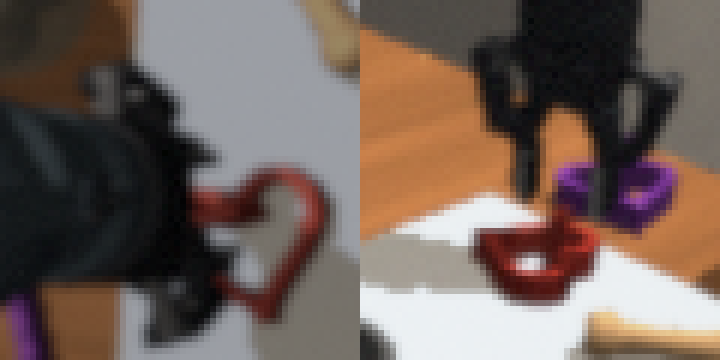

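The fingers are centred on the lug, but their tips (crop row ~200–220) only reach the lug's top. They sit higher than the nominal reach says, so I'll go lower in small steps and watch the force.

>>> {"name": "servo_tool", "arguments": {"steps": [0,0,3,0,0.5,0,0,3,0,0.5,0,0,3,0,0.5,0,0,0,0,0.5]}}

```text
time: 6.95
position: [0.4652, 0.384, 0.0458]
tcp_rot: [0.595, 0.804, 0.012, 0.0]
ft_force: [0.7, -0.1, -0.1]
opening: 0.496
```

>>> {"name": "servo_tool", "arguments": {"steps": [0,0,0,0,0,0,0,0,0,0,0,0,0,0,0,0,0,0,0,0,0,0,0,0,0,0,0,0,0,0]}}

```text
time: 7.55
position: [0.465, 0.3839, 0.0457]
tcp_rot: [0.595, 0.804, 0.011, 0.0]
ft_force: [-0.5, 0.0, 0.8]
opening: 0.105
```

>>> {"name": "servo_tool", "arguments": {"steps": [0,0,-5,0,0,0,0,-10,0,0,0,0,-20,0,0,0,0,-20,0,0,0,0,-20,0,0,0,0,-10,0,0,0,0,0,0,0]}}

```text
time: 8.25
position: [0.4639, 0.3823, 0.1373]
tcp_rot: [0.595, 0.804, 0.012, 0.0]
ft_force: [0.4, -0.4, 0.1]
opening: 0.107
```

```bash
python3 move.py .554 -.152 .13 0
```

```text
t 8.25 pos [0.4639 0.3823 0.1373] jaw 17.0 op 0.107 F [ 0.4 -0.4  0.1] q6 1.85 tilt [ 0.015  0.019 -1.   ]
roll about tool z: 17.0  then shift mm [-534.4   90.     1.7]
```

>>> {"name": "servo_tool", "arguments": {"steps": [0,0,0,6,0,0,0,0,6,0,0,0,0,5,0,-15,3,0,0,0,-30,5,0,0,0,-30,5,0,0,0,-30,5,0,0,0,-30,5,0,0,0,-30,5,0,0,0,-30,5,0,0,0,-30,5,0,0,0,-30,5,0,0,0,-30,5,0,0,0,-30,5,0,0,0,-30,5,0,0,0,-30,5,0,0,0,-30,5,0,0,0,-30,5,0,0,0,-30,5,0,0,0,0,0,0,0,0]}}

```text
time: 10.25
position: [0.5337, -0.1168, 0.1193]
tcp_rot: [0.701, 0.713, 0.003, -0.003]
ft_force: [-1.2, 0.0, -1.0]
opening: 0.107
```

```bash
python3 move.py .554 -.152 .13 0
```

```text
t 10.25 pos [ 0.5337 -0.1168  0.1193] jaw 1.0 op 0.107 F [-1.2  0.  -1. ] q6 1.22 tilt [-0.001  0.009 -1.   ]
roll about tool z: 1.0  then shift mm [-35.1  20.3 -11. ]
```

>>> {"name": "servo_tool", "arguments": {"steps": [-12,7,0,1,0,-12,7,0,0,0,-10,6,0,0,0,0,0,0,0,0,0,0,0,0,0]}}

```text
time: 10.75
position: [0.5535, -0.1536, 0.1174]
tcp_rot: [0.706, 0.708, 0.002, -0.005]
ft_force: [-0.6, 0.0, -0.1]
opening: 0.103
```

```bash
python3 move.py .554 -.152 .06 0;  python3 - <<'E'
from h import *
o=[]
for n,(r0,c0) in {'top':(130,250),'scene':(160,170)}.items():
    i=snapshot(n)[r0:r0+90,c0:c0+90]; o.append(cv2.resize(i,None,fx=4,fy=4,interpolation=3))
cv2.imwrite("pics/g4.png",np.hstack(o))
E
```

```text
t 10.75 pos [ 0.5535 -0.1536  0.1174] jaw 0.1 op 0.103 F [-0.6  0.  -0.1] q6 1.18 tilt [-0.004  0.01  -1.   ]
roll about tool z: 0.1  then shift mm [ 1.   0.7 57.4]
```

View pics/g4.png

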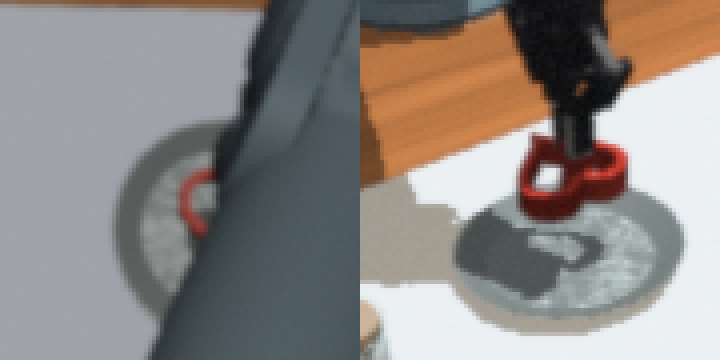

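>>> {"name": "servo_tool", "arguments": {"steps": [0,0,10,0,0,0,0,15,0,0,0,0,15,0,0,0,0,12,0,0,0,0,4,0,0,0,0,0,0,0,0,0,0,0,0]}}

```text
time: 11.55
position: [0.552, -0.1493, 0.0577]
tcp_rot: [0.705, 0.709, 0.002, -0.006]
ft_force: [0.3, -0.2, 0.1]
opening: 0.107
```

```bash
python3 move.py .554 -.152 .052 0
```

```text
t 11.55 pos [ 0.552  -0.1493  0.0577] jaw 0.4 op 0.107 F [ 0.3 -0.2  0.1] q6 1.18 tilt [-0.005  0.011 -1.   ]
roll about tool z: 0.4  then shift mm [-2.7  2.   5.7]
```

>>> {"name": "servo_tool", "arguments": {"steps": [-2.7,2,2,0,0,0,0,2,0,0,0,0,1,0,0,0,0,1,0,0,0,0,0,0,0]}}

```text
time: 12.05
position: [0.556, -0.1531, 0.0532]
tcp_rot: [0.705, 0.709, 0.003, -0.004]
ft_force: [-0.6, 0.1, -0.7]
opening: 0.102
```

>>> {"name": "servo_tool", "arguments": {"steps": [-1,-2,1,0,0,0,0,0.7,0,0,0,0,0,0,0,0,0,0,0,0]}}

```text
time: 12.45
position: [0.5538, -0.1542, 0.0517]
tcp_rot: [0.705, 0.709, 0.003, -0.003]
ft_force: [-0.3, -0.4, 0.5]
opening: 0.102
```

Now release partially, rise, and back away so the cameras can see.

>>> {"name": "servo_tool", "arguments": {"steps": [0,0,0,0,0.4,0,0,0,0,0.4,0,0,0,0,0.4,0,0,0,0,0.4,0,0,-10,0,0.4,0,0,-20,0,0.5,0,0,-30,0,0.6,0,0,-30,0,1,0,0,-10,0,1,0,0,0,0,1]}}

```text
time: 13.45
position: [0.5535, -0.1549, 0.1572]
tcp_rot: [0.705, 0.709, 0.003, -0.004]
ft_force: [0.9, 0.5, 0.3]
opening: 1.003
```

```bash
python3 move.py .59 -.357 .17 75
```

```text
t 13.45 pos [ 0.5535 -0.1549  0.1572] jaw 0.4 op 1.003 F [0.9 0.5 0.3] q6 1.18 tilt [-0.001  0.009 -1.   ]
roll about tool z: -74.6  then shift mm [ -87.4 -185.8  -13.5]
```

>>> {"name": "servo_tool", "arguments": {"steps": [0,0,-4,-8.3,1,0,0,-4,-8.3,1,0,0,-4,-8.3,1,0,0,-4,-8.3,1,0,0,-4,-8.3,1,0,0,-4,-8.3,1,0,0,0,-8.3,1,0,0,0,-8.3,1,0,0,0,-8.2,1,-12.5,-26.5,0,0,1,-12.5,-26.5,0,0,1,-12.5,-26.5,0,0,1,-12.5,-26.5,0,0,1,-12.5,-26.5,0,0,1,-12.5,-26.5,0,0,1,-12.5,-26.5,0,0,1,0,0,0,0,1]}}

```text
time: 15.15
position: [0.5905, -0.3553, 0.1486]
tcp_rot: [0.104, 0.994, 0.012, -0.018]
ft_force: [1.1, 0.7, -0.4]
opening: 1.0
```

```bash
python3 move.py .59 -.357 .17 75; python3 - <<'E'
from fit import *
H={}
for n,(r0,r1,c0,c1) in {'top':(150,225,270,340),'scene':(185,245,185,255)}.items():
    im=snapshot(n); cv2.imwrite(f"pics/a_{n}.png",im); i=im.astype(int)
    w=np.zeros((384,512),bool); w[r0:r1,c0:c1]=(i[...,2]-np.maximum(i[...,1],i[...,0])>45)[r0:r1,c0:c1]
    H[n]=hullmask(w); print(n,w.sum())
import fit; fit.p3=.021
for h in({'top':H['top']},{'scene':H['scene']}): print('heart',hfit(h,[.535,-.152,0.]))
o=[cv2.resize(cv2.imread("pics/a_top.png")[130:230,260:400],None,fx=3,fy=3),cv2.resize(cv2.imread("pics/a_scene.png")[180:280,130:250],None,fx=3,fy=3)]
cv2.imwrite("pics/g5.png",np.hstack(o))
E
```

```text
t 15.15 pos [ 0.5905 -0.3553  0.1486] jaw 78.0 op 1.0 F [ 1.1  0.7 -0.4] q6 -0.43 tilt [-0.033  0.027 -0.999]
roll about tool z: 3.0  then shift mm [  0.8  -1.4 -21.5]
top 203
scene 694
heart (array([ 0.53278559, -0.15631081,  0.00494528]), np.float64(0.09267538734119951))
heart (array([ 0.535, -0.152,  0.   ]), np.float64(1.0))
```

View pics/g5.png

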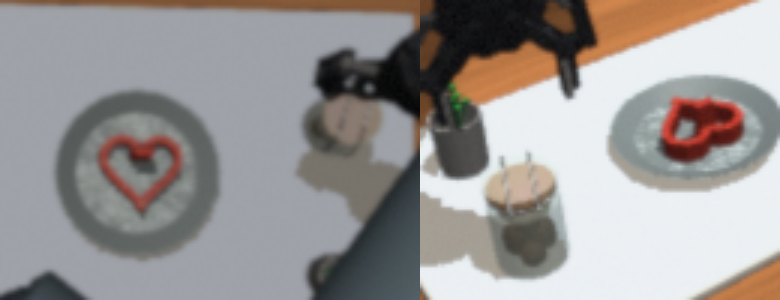

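```bash
python3 - <<'E'
from h import *
for z in(.13,.14,.15,.16,.17): print(z,ray('scene',(180,212.3),z).round(3))
E
```

```text
0.13 [ 0.548 -0.285  0.13 ]
0.14 [ 0.562 -0.291  0.14 ]
0.15 [ 0.576 -0.296  0.15 ]
0.16 [ 0.589 -0.302  0.16 ]
0.17 [ 0.603 -0.307  0.17 ]
```

>>> {"name": "servo_tool", "arguments": {"steps": [0,-1,8,3,1,0,0,10,0,1,0,0,10,0,1,0,0,10,0,1,0,0,0,0,1,0,0,0,0,1]}}

```text
time: 15.85
position: [0.5875, -0.3452, 0.1072]
tcp_rot: [0.126, 0.992, 0.014, -0.021]
ft_force: [0.1, -0.2, -0.7]
opening: 1.001
```

```bash
python3 move.py .59 -.357 .06 75
```

```text
t 15.85 pos [ 0.5875 -0.3452  0.1072] jaw 75.5 op 1.001 F [ 0.1 -0.2 -0.7] q6 -0.37 tilt [-0.038  0.033 -0.999]
roll about tool z: 0.5  then shift mm [ -7.6 -11.8  46.7]
```

>>> {"name": "servo_tool", "arguments": {"steps": [-3.8,-6,0,0,1,-3.8,-6,0,0,1,0,0,0,0,1,0,0,6,0,1,0,0,6,0,1,0,0,0,0,1]}}

```text
time: 16.45
position: [0.5928, -0.3609, 0.0952]
tcp_rot: [0.126, 0.992, 0.013, -0.019]
ft_force: [-1.1, -0.3, -0.0]
opening: 0.998
```

```bash
python3 move.py .59 -.357 .05 75; python3 - <<'E'
from h import *
o=[cv2.resize(snapshot("scene")[190:280,120:210],None,fx=5,fy=5,interpolation=3),cv2.resize(snapshot("top")[140:190,340:400],None,fx=5,fy=5,interpolation=3)]
o[1]=cv2.copyMakeBorder(o[1],0,200,0,0,0)
cv2.imwrite("pics/g6.png",np.hstack(o))
E
```

```text
t 16.45 pos [ 0.5928 -0.3609  0.0952] jaw 75.5 op 0.998 F [-1.1 -0.3 -0. ] q6 -0.39 tilt [-0.035  0.031 -0.999]
roll about tool z: 0.5  then shift mm [ 1.9  2.1 45.4]
```

View pics/g6.png

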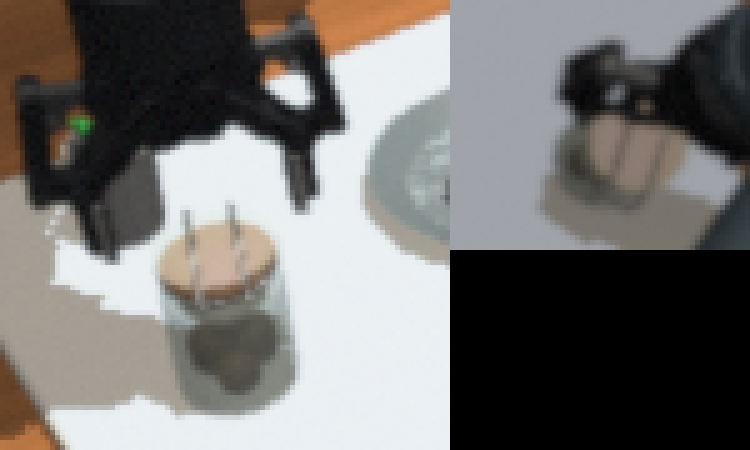

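```bash
python3 - <<'E'
from h import *
print(ray('scene',(163.6,241),.107).round(3),proj('scene',(.590,-.357,.107)))
for z in(.1,.105,.11,.115): print(z,ray('scene',(142,241),z).round(3),ray('scene',(180,232),z).round(3))
# network check
print([ (d['xy'],ray('scene',d['xy'],.015).round(3),d['score']) for d in spot_point('scene','spice_jar')])
E
```

```text
[ 0.603 -0.361  0.107] [[162.64160721 237.67401026]]
0.1 [ 0.562 -0.401  0.1  ] [ 0.588 -0.309  0.1  ]
0.105 [ 0.568 -0.402  0.105] [ 0.594 -0.311  0.105]
0.11 [ 0.574 -0.404  0.11 ] [ 0.6   -0.314  0.11 ]
0.115 [ 0.581 -0.405  0.115] [ 0.606 -0.316  0.115]
[([168.6, 264.4], array([ 0.589, -0.355,  0.015]), 0.96)]
```

>>> {"name": "servo_tool", "arguments": {"steps": [1,1,8,0,1,0,0,8,0,1,0,0,8,0,1,0,0,6,0,1,0,0,4,0,1,0,0,0,0,1]}}

```text
time: 17.2
position: [0.5909, -0.3579, 0.0589]
tcp_rot: [0.126, 0.992, 0.013, -0.019]
ft_force: [-0.2, 0.9, -0.5]
opening: 0.998
```

>>> {"name": "servo_tool", "arguments": {"steps": [0,0,3,0,1,0,0,3,0,1,0,0,3,0,1,0,0,0,0,1,0,0,0,0,1]}}

```text
time: 17.7
position: [0.591, -0.358, 0.0497]
tcp_rot: [0.126, 0.992, 0.013, -0.019]
ft_force: [0.0, 0.0, 0.3]
opening: 0.999
```

```bash
python3 move.py .593 -.358 .045 75
```

```text
t 17.7 pos [ 0.591  -0.358   0.0497] jaw 75.5 op 0.999 F [0.  0.  0.3] q6 -0.39 tilt [-0.034  0.03  -0.999]
roll about tool z: 0.5  then shift mm [-2.2  0.4  4.6]
```

>>> {"name": "servo_tool", "arguments": {"steps": [0,0,2,0,1,0,0,2,0,1,0,0,0,0,1,0,0,0,0,0.5,0,0,0,0,0.5,0,0,0,0,0.5,0,0,0,0,0.5,0,0,0,0,0.5,0,0,0,0,0.5], "squeeze": 45}}

```text
time: 18.6
position: [0.5914, -0.3585, 0.0465]
tcp_rot: [0.126, 0.992, 0.012, -0.018]
ft_force: [-0.6, 1.5, 0.4]
opening: 0.706
```

>>> {"name": "servo_tool", "arguments": {"steps": [0,0,-2,0,0.5,0,0,-3,0,0.5,0,0,-5,0,0.5,0,0,-5,0,0.5,0,0,0,0,0.5]}}

```text
time: 19.1
position: [0.5903, -0.3577, 0.0604]
tcp_rot: [0.126, 0.992, 0.013, -0.02]
ft_force: [-0.2, 0.1, -2.5]
opening: 0.712
```

```bash
python3 move.py .627 .117 .13 90; python3 - <<'E'
from h import *
o=[cv2.resize(snapshot("scene")[180:290,110:210],None,fx=4,fy=4,interpolation=3)]
cv2.imwrite("pics/g7.png",np.hstack(o))
E
```

```text
t 19.1 pos [ 0.5903 -0.3577  0.0604] jaw 75.5 op 0.712 F [-0.2  0.1 -2.5] q6 -0.39 tilt [-0.036  0.031 -0.999]
roll about tool z: -14.5  then shift mm [-34.1 476.1 -61. ]
```

View pics/g7.png

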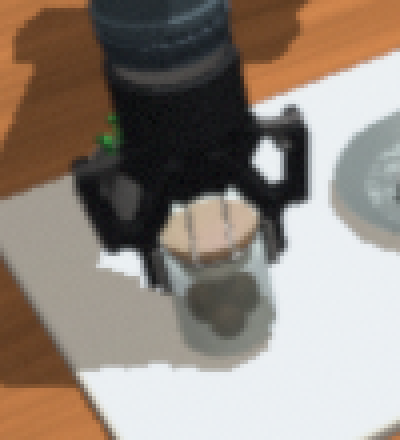

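>>> {"name": "servo_tool", "arguments": {"steps": [0,0,-10,0,0.5,0,0,-15,0,0.5,0,0,-15,0,0.5,0,0,-15,0,0.5,0,0,-15,0,0.5,0,0,-10,0,0.5,0,0,-5,-5,0.5,0,0,0,-5,0.5,0,0,0,-4.5,0.5,0,0,0,0,0.5]}}

```text
time: 20.15
position: [0.5935, -0.3605, 0.1531]
tcp_rot: [-0.005, 1.0, 0.015, -0.017]
ft_force: [-0.7, -0.5, -3.5]
opening: 0.709
```

```bash
python3 move.py .627 .117 .14 90
```

```text
t 20.15 pos [ 0.5935 -0.3605  0.1531] jaw 90.5 op 0.709 F [-0.7 -0.5 -3.5] q6 -0.65 tilt [-0.035  0.031 -0.999]
roll about tool z: 0.5  then shift mm [-34.4 476.8  26.7]
```

>>> {"name": "servo_tool", "arguments": {"steps": [-1,10,0,0,0.5,-1,20,0,0,0.5,-2,25,0,0,0.5,-2,25,0,0,0.5,-2,25,0,0,0.5,-2,25,0,0,0.5,-2,25,0,0,0.5,-2,25,0,0,0.5,-2,25,0,0,0.5,-2,25,0,0,0.5,-2,25,0,0,0.5,-2,25,0,0,0.5,-2,25,0,0,0.5,-2,25,0,0,0.5,-2,25,0,0,0.5,-2,25,0,0,0.5,-2,25,0,0,0.5,-1,20,0,0,0.5,-1,10,0,0,0.5,0,0,0,0,0.5]}}

```text
time: 22.15
position: [0.6232, 0.1058, 0.1674]
tcp_rot: [0.007, 1.0, 0.019, -0.02]
ft_force: [-1.0, -0.1, -3.5]
opening: 0.71
```

```bash
python3 move.py .627 .117 .14 90
```

```text
t 22.15 pos [0.6232 0.1058 0.1674] jaw 89.2 op 0.71 F [-1.  -0.1 -3.5] q6 0.06 tilt [-0.04   0.037 -0.999]
roll about tool z: -0.8  then shift mm [-5.  10.2 27.6]
```

>>> {"name": "servo_tool", "arguments": {"steps": [-4,4,8,-0.8,0.5,-4,3,15,0,0.5,0,0,20,0,0.5,0,0,20,0,0.5,0,0,20,0,0.5,0,0,14,0,0.5,0,0,6,0,0.5,0,0,0,0,0.5,0,0,0,0,0.5]}}

```text
time: 23.05
position: [0.6263, 0.1102, 0.0521]
tcp_rot: [0.005, 1.0, 0.017, -0.023]
ft_force: [0.3, -0.7, -3.6]
opening: 0.708
```

```bash
python3 move.py .627 .117 .0475 90; python3 - <<'E'
from fit import *
for n,(r0,c0) in {'scene':(130,260),'top':(100,170)}.items():
    im=snapshot(n); cv2.imwrite(f"pics/b_{n}.png",im)
    print(n,[(d['xy'],ray(n,d['xy'],.03).round(4),round(d['score'],2)) for d in spot_point(n,'spice_jar')[:2]])
cv2.imwrite("pics/g8.png",np.hstack([cv2.resize(cv2.imread("pics/b_scene.png")[130:230,250:350],None,fx=4,fy=4,interpolation=3),cv2.resize(cv2.imread("pics/b_top.png")[110:210,170:270],None,fx=4,fy=4,interpolation=3)]))
E
```

```text
t 23.05 pos [0.6263 0.1102 0.0521] jaw 89.4 op 0.708 F [ 0.3 -0.7 -3.6] q6 0.06 tilt [-0.045  0.035 -0.998]
roll about tool z: -0.6  then shift mm [-0.9  6.6  4.8]
scene [([307.8, 207.2], array([0.6384, 0.1059, 0.03  ]), 0.92)]
top [([220.9, 156.4], array([0.6257, 0.1171, 0.03  ]), 0.58)]
```

View pics/g8.png

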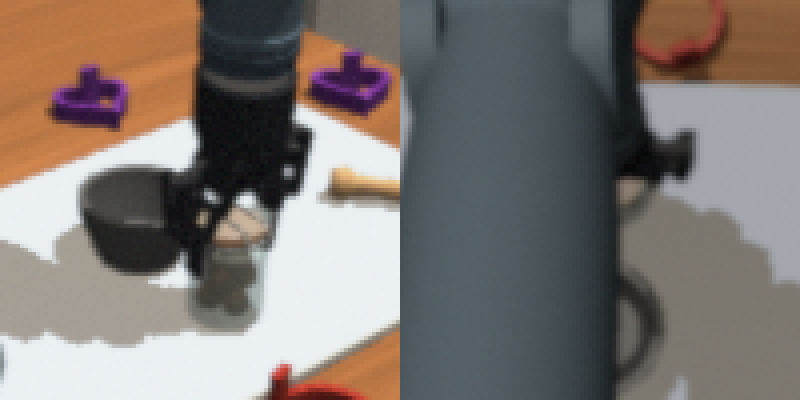

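>>> {"name": "servo_tool", "arguments": {"steps": [0,3.5,0,-0.6,0.5,-0.5,3,1,0,0.5,0,0,1,0,0.5,0,0,1,0,0.5,0,0,0,0,0.5]}}

```text
time: 23.75
position: [0.6295, 0.1185, 0.0526]
tcp_rot: [-0.002, 1.0, 0.018, -0.019]
ft_force: [0.3, -0.4, -2.5]
opening: 0.708
```

>>> {"name": "servo_tool", "arguments": {"steps": [0,0,0.8,0,0.5,0,0,0.8,0,0.5,0,0,0,0,0.5]}}

```text
time: 24.05
position: [0.6293, 0.1185, 0.0508]
tcp_rot: [-0.002, 1.0, 0.018, -0.019]
ft_force: [0.3, -0.8, -2.5]
opening: 0.712
```

>>> {"name": "servo_tool", "arguments": {"steps": [1.5,-1,1,0,0.5,0,0,1,0,0.5,0,0,1,0,0.5,0,0,0,0,0.5]}}

```text
time: 24.45
position: [0.6273, 0.1173, 0.0473]
tcp_rot: [-0.001, 1.0, 0.018, -0.02]
ft_force: [-0.4, 0.1, -3.1]
opening: 0.71
```

>>> {"name": "servo_tool", "arguments": {"steps": [0,0,0.7,0,0.5,0,0,0,0,0.5]}}

```text
time: 24.65
position: [0.6276, 0.1174, 0.047]
tcp_rot: [-0.001, 1.0, 0.018, -0.019]
ft_force: [0.3, -0.5, -2.7]
opening: 0.706
```

>>> {"name": "servo_tool", "arguments": {"steps": [0,0,0.7,0,0.5,0,0,0,0,0.5]}}

```text
time: 24.85
position: [0.6278, 0.1174, 0.047]
tcp_rot: [-0.001, 1.0, 0.018, -0.019]
ft_force: [0.4, 0.4, -3.5]
opening: 0.708
```

>>> {"name": "servo_tool", "arguments": {"steps": [0,0,0.8,0,0.5,0,0,0.4,0,0.5,0,0,0,0,0.5]}}

```text
time: 25.15
position: [0.6279, 0.1174, 0.0469]
tcp_rot: [-0.001, 1.0, 0.018, -0.018]
ft_force: [-1.2, -0.1, -0.9]
opening: 0.709
```

>>> {"name": "servo_tool", "arguments": {"steps": [0,0,0.8,0,0.5,0,0,0,0,0.5]}}

```text
time: 25.35
position: [0.628, 0.1174, 0.0469]
tcp_rot: [-0.001, 1.0, 0.017, -0.018]
ft_force: [-1.2, 0.1, -0.6]
opening: 0.71
```

Jar has landed: the z reading has stopped falling and the weight is off the gripper. Releasing slowly.

>>> {"name": "servo_tool", "arguments": {"steps": [0,0,0,0,0.76,0,0,0,0,0.82,0,0,0,0,0.9,0,0,0,0,1,0,0,0,0,1,0,0,0,0,1,0,0,-5,0,1,0,0,-15,0,1,0,0,-25,0,1,0,0,-30,0,1,0,0,-30,0,1,0,0,-20,0,1,0,0,0,0,1]}}

```text
time: 26.65
position: [0.6328, 0.113, 0.1766]
tcp_rot: [-0.001, 1.0, 0.018, -0.018]
ft_force: [0.2, 0.5, -0.3]
opening: 0.997
```

```bash
python3 move.py .429 -.356 .17 90
```

```text
t 26.65 pos [0.6328 0.113  0.1766] jaw 90.1 op 0.997 F [ 0.2  0.5 -0.3] q6 0.06 tilt [-0.036  0.036 -0.999]
roll about tool z: 0.1  then shift mm [ 204.1 -468.9   -2.8]
```

>>> {"name": "servo_tool", "arguments": {"steps": [6,-14,0,0,1,12,-28,0,0,1,12,-28,0,0,1,12,-28,0,0,1,12,-28,0,0,1,12,-28,0,0,1,12,-28,0,0,1,12,-28,0,0,1,12,-28,0,0,1,12,-28,0,0,1,12,-28,0,0,1,12,-28,0,0,1,12,-28,0,0,1,12,-28,0,0,1,12,-28,0,0,1,12,-28,0,0,1,12,-28,0,0,1,6,-14,0,0,1,0,0,0,0,1]}}

```text
time: 28.55
position: [0.3903, -0.3817, 0.1385]
tcp_rot: [0.002, 0.999, 0.026, -0.039]
ft_force: [0.3, -0.8, -0.0]
opening: 1.0
```

```bash
python3 move.py .429 -.356 .1 90; python3 - <<'E'
from fit import *
J={}
for n in('scene','top'):
    im=snapshot(n); cv2.imwrite(f"pics/c_{n}.png",im)
    for l,p0 in(('spice_jar',[.627,.117]),('pick_cup',[.429,-.356])):
        for d in masks_of(n,l)[:1]:
            print(n,l,round(d['score'],2),d['xy'],d['mask'].sum(),fit(l,{n:d['mask'].astype(float)},p0))
E
```

```text
t 28.55 pos [ 0.3903 -0.3817  0.1385] jaw 89.7 op 1.0 F [ 0.3 -0.8 -0. ] q6 -0.87 tilt [-0.078  0.052 -0.996]
roll about tool z: -0.3  then shift mm [-41.7  23.6  36.6]
scene spice_jar 0.61 [308.6, 197.8] 660 (array([0.62799724, 0.11570187]), np.float64(0.06317175455183488))
scene pick_cup 0.71 [228.8, 237.7] 16362 (array([ 0.69925443, -0.41143034]), np.float64(0.9572855324748161))
top spice_jar 0.9 [219.7, 155.7] 385 (array([0.62553255, 0.11868308]), np.float64(0.1428683734702969))
top pick_cup 0.75 [371.5, 222.3] 305 (array([ 0.43177618, -0.3543097 ]), np.float64(0.07065176250914684))
```

>>> {"name": "servo_tool", "arguments": {"steps": [-35,10,0,0,1,-40,0,0,0,1,-40,0,0,0,1,-40,0,0,0,1,0,0,0,0,1,0,0,0,0,1]}}

```text
time: 29.45
position: [0.5555, -0.3624, 0.1283]
tcp_rot: [-0.005, 0.999, 0.025, -0.038]
ft_force: [-0.7, -0.7, 0.6]
opening: 0.999
```

```bash
python3 move.py .429 -.356 .14 90
```

```text
t 29.45 pos [ 0.5555 -0.3624  0.1283] jaw 90.4 op 0.999 F [-0.7 -0.7  0.6] q6 -0.68 tilt [-0.077  0.05  -0.996]
roll about tool z: 0.4  then shift mm [127.    6.9  -1.6]
```

>>> {"name": "servo_tool", "arguments": {"steps": [8,0,-1,0,1,12,0.5,0,0,1,12,0.5,0,0,1,12,0.5,0,0,1,12,0.5,0,0,1,12,0.5,0,0,1,12,0.5,0,0,1,12,0.5,0,0,1,12,0.5,0,0,1,10,1,0,0,1,6,1,0,0,1,0,0,0,0,1]}}

```text
time: 30.65
position: [0.4112, -0.3536, 0.148]
tcp_rot: [0.001, 0.999, 0.024, -0.04]
ft_force: [0.1, -0.1, -0.1]
opening: 1.002
```

```bash
python3 move.py .431 -.355 .045 90; python3 - <<'E'
from fit import *
im=snapshot('scene'); t=snapshot('top')
cv2.imwrite("pics/g9.png",np.hstack([cv2.resize(im[170:270,90:190],None,fx=4,fy=4,interpolation=3),cv2.resize(t[170:270,320:420],None,fx=4,fy=4,interpolation=3)]))
d=masks_of('scene','pick_cup')[0]; print(d['score'],d['mask'].sum(),fit('pick_cup',{'scene':d['mask'].astype(float)},[.429,-.356]))
E
```

```text
t 30.65 pos [ 0.4112 -0.3536  0.148 ] jaw 89.8 op 1.002 F [ 0.1 -0.1 -0.1] q6 -0.81 tilt [-0.079  0.047 -0.996]
roll about tool z: -0.2  then shift mm [-27.9  -6.2 100.9]
0.93 465 (array([ 0.4270482 , -0.35649553]), np.float64(0.10167268768248616))
```

View pics/g9.png

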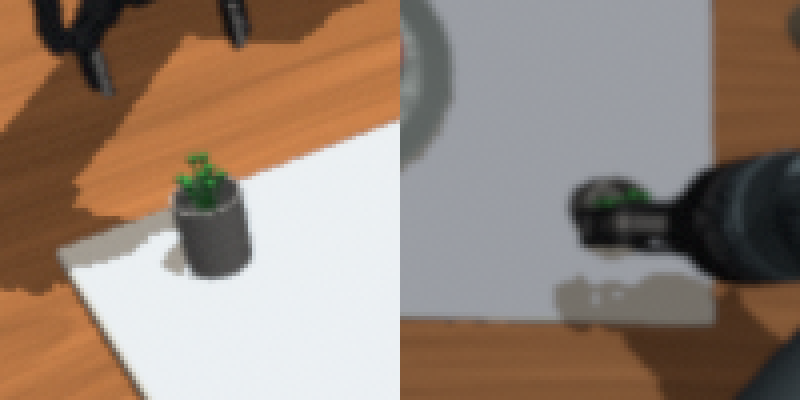

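>>> {"name": "servo_tool", "arguments": {"steps": [-9,-2,0,0,1,-9,-2,0,0,1,-9,-2,0,0,1,0,0,10,0,1,0,0,15,0,1,0,0,10,0,1,0,0,0,0,1]}}

```text
time: 31.5
position: [0.4425, -0.3588, 0.1058]
tcp_rot: [-0.001, 0.999, 0.024, -0.039]
ft_force: [0.7, 0.5, -0.6]
opening: 0.994
```

```bash
python3 move.py .429 -.355 .044 90
```

```text
t 31.5 pos [ 0.4425 -0.3588  0.1058] jaw 90.0 op 0.994 F [ 0.7  0.5 -0.6] q6 -0.78 tilt [-0.078  0.047 -0.996]
roll about tool z: 0.0  then shift mm [ 8.6  0.9 62.8]
```

>>> {"name": "servo_tool", "arguments": {"steps": [4,0.5,8,0,1,4,0.5,10,0,1,0,0,12,0,1,0,0,12,0,1,0,0,8,0,1,0,0,4,0,1,0,0,0,0,1,0,0,0,0,1]}}

```text
time: 32.3
position: [0.428, -0.3547, 0.0483]
tcp_rot: [-0.001, 0.999, 0.024, -0.039]
ft_force: [0.3, -0.0, -0.8]
opening: 1.002
```

```bash
python3 move.py .429 -.355 .044 90
```

```text
t 32.3 pos [ 0.428  -0.3547  0.0483] jaw 90.0 op 1.002 F [ 0.3 -0.  -0.8] q6 -0.79 tilt [-0.079  0.048 -0.996]
roll about tool z: -0.0  then shift mm [-1.3 -0.5  4.2]
```

>>> {"name": "servo_tool", "arguments": {"steps": [-1,0,2,0,1,0,0,2,0,1,0,0,0,0,1,0,0,0,0,0.3,0,0,0,0,0.3,0,0,0,0,0.3,0,0,0,0,0.3,0,0,0,0,0.3,0,0,0,0,0.3,0,0,0,0,0.3], "squeeze": 40}}

```text
time: 33.3
position: [0.4303, -0.3559, 0.0461]
tcp_rot: [-0.001, 0.999, 0.022, -0.038]
ft_force: [-0.2, -0.1, 0.2]
opening: 0.567
```

>>> {"name": "servo_tool", "arguments": {"steps": [0,0,-3,0,0.3,0,0,-6,0,0.3,0,0,-12,0,0.3,0,0,-15,0,0.3,0,0,-15,0,0.3,0,0,-15,0,0.3,0,0,-10,0,0.3,0,0,0,0,0.3]}}

```text
time: 34.1
position: [0.4366, -0.3595, 0.1287]
tcp_rot: [-0.001, 0.999, 0.022, -0.038]
ft_force: [0.0, 0.5, -0.3]
opening: 0.562
```

```bash
python3 move.py .678 -.152 .12 90; python3 - <<'E'
from h import *
cv2.imwrite("pics/g10.png",cv2.resize(snapshot("scene")[150:280,90:240],None,fx=4,fy=4,interpolation=3))
E
```

```text
t 34.1 pos [ 0.4366 -0.3595  0.1287] jaw 90.0 op 0.562 F [ 0.   0.5 -0.3] q6 -0.79 tilt [-0.075  0.044 -0.996]
roll about tool z: 0.0  then shift mm [-242.   206.9   -0.3]
```

View pics/g10.png

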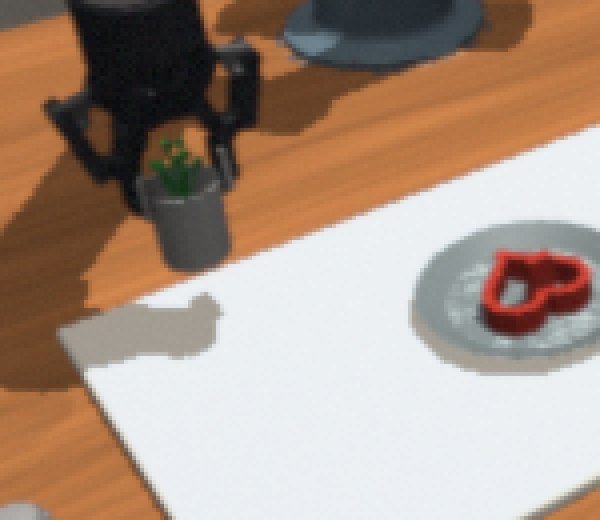

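>>> {"name": "servo_tool", "arguments": {"steps": [-6,5,0,0,0.3,-13,11,0,0,0.3,-13,11,0,0,0.3,-13,11,0,0,0.3,-13,11,0,0,0.3,-13,11,0,0,0.3,-13,11,0,0,0.3,-13,11,0,0,0.3,-13,11,0,0,0.3,-13,11,0,0,0.3,-13,11,0,0,0.3,-13,11,0,0,0.3,-13,11,0,0,0.3,-13,11,0,0,0.3,-13,11,0,0,0.3,-13,11,0,0,0.3,-13,11,0,0,0.3,-13,11,0,0,0.3,-6,5,0,0,0.3,0,0,0,0,0.3]}}

```text
time: 36.15
position: [0.6854, -0.1342, 0.1087]
tcp_rot: [-0.003, 0.999, 0.028, -0.043]
ft_force: [0.4, -0.7, -1.8]
opening: 0.564
```

```bash
python3 move.py .678 -.152 .047 90
```

```text
t 36.15 pos [ 0.6854 -0.1342  0.1087] jaw 90.2 op 0.564 F [ 0.4 -0.7 -1.8] q6 -0.31 tilt [-0.086  0.056 -0.995]
roll about tool z: 0.2  then shift mm [  2.2 -21.3  61. ]
```

>>> {"name": "servo_tool", "arguments": {"steps": [0,-6,4,0,0.3,2,-8,10,0,0.3,0,-8,15,0,0.3,0,0,12,0,0.3,0,0,8,0,0.3,0,0,4,0,0.3,0,0,0,0,0.3,0,0,0,0,0.3]}}

```text
time: 36.95
position: [0.674, -0.1608, 0.0503]
tcp_rot: [0.0, 0.999, 0.027, -0.045]
ft_force: [-0.2, -0.2, -0.5]
opening: 0.568
```

```bash
python3 move.py .678 -.152 .0475 90; python3 - <<'E'
from fit import *
for n in('scene','top'):
    snapshot(n)
    for d in masks_of(n,'pick_cup')[:1]: print(n,round(d['score'],2),d['xy'],d['mask'].sum(),fit('pick_cup',{n:d['mask'].astype(float)},[.678,-.152]))
E
```

```text
t 36.95 pos [ 0.674  -0.1608  0.0503] jaw 89.8 op 0.568 F [-0.2 -0.2 -0.5] q6 -0.34 tilt [-0.089  0.055 -0.994]
roll about tool z: -0.2  then shift mm [-4.3  8.6  2.9]
scene 0.91 [246.6, 241.3] 417 (array([ 0.67024596, -0.15813099]), np.float64(0.1624310018291597))
```

>>> {"name": "servo_tool", "arguments": {"steps": [-2,4,0,0,0.3,-3,4,0,0,0.3,0,0,0,0,0.3,0,0,0,0,0.3]}}

```text
time: 37.55
position: [0.6814, -0.1513, 0.052]
tcp_rot: [-0.0, 0.999, 0.027, -0.043]
ft_force: [-0.1, 0.4, -1.8]
opening: 0.567
```

>>> {"name": "servo_tool", "arguments": {"steps": [0,0,1,0,0.3,0,0,1,0,0.3,0,0,1,0,0.3,0,0,0,0,0.3]}}

```text
time: 37.95
position: [0.681, -0.151, 0.0486]
tcp_rot: [-0.001, 0.999, 0.027, -0.043]
ft_force: [0.3, -0.6, -1.1]
opening: 0.567
```

>>> {"name": "servo_tool", "arguments": {"steps": [2,-1,0.5,0,0.3,0,0,1,0,0.3,0,0,0,0,0.3]}}

```text
time: 38.25
position: [0.6784, -0.1523, 0.0469]
tcp_rot: [-0.0, 0.999, 0.027, -0.043]
ft_force: [-0.1, 1.3, -1.4]
opening: 0.565
```

>>> {"name": "servo_tool", "arguments": {"steps": [0,0,0.8,0,0.3,0,0,0.8,0,0.3,0,0,0,0,0.3]}}

```text
time: 38.55
position: [0.6785, -0.1524, 0.0465]
tcp_rot: [-0.0, 0.999, 0.027, -0.043]
ft_force: [0.7, 0.8, -1.6]
opening: 0.565
```

>>> {"name": "servo_tool", "arguments": {"steps": [0,0,0.8,0,0.3,0,0,0,0,0.3]}}

```text
time: 38.75
position: [0.6787, -0.1524, 0.0464]
tcp_rot: [-0.0, 0.999, 0.027, -0.042]
ft_force: [-0.4, -0.7, -0.6]
opening: 0.567
```

>>> {"name": "servo_tool", "arguments": {"steps": [0,0,0,0,0.62,0,0,0,0,0.7,0,0,0,0,0.8,0,0,0,0,1,0,0,0,0,1,0,0,0,0,1,0,0,-5,0,1,0,0,-12,0,1,0,0,-20,0,1,0,0,-20,0,1,0,0,-20,0,1,0,0,-20,0,1,0,0,-10,0,1,0,0,0,0,1]}}

```text
time: 40.15
position: [0.689, -0.1586, 0.1625]
tcp_rot: [-0.0, 0.999, 0.026, -0.041]
ft_force: [-0.5, -0.7, -0.8]
opening: 1.001
```

```bash
python3 move.py .592 .358 .15 126
```

```text
t 40.15 pos [ 0.689  -0.1586  0.1625] jaw 89.9 op 1.001 F [-0.5 -0.7 -0.8] q6 -0.33 tilt [-0.081  0.052 -0.995]
roll about tool z: -36.1  then shift mm [-227.5  473.6   18.8]
```

>>> {"name": "servo_tool", "arguments": {"steps": [2,10,0,0,1,4,21,0,0,1,4,21,0,0,1,4,21,0,0,1,4,21,0,0,1,4,21,0,0,1,4,21,0,0,1,4,21,0,0,1,4,21,0,0,1,4,21,0,0,1,4,21,0,0,1,4,21,0,0,1,4,21,0,0,1,4,21,0,0,1,4,21,0,0,1,4,21,0,0,1,4,21,0,0,1,4,21,0,0,1,4,21,0,0,1,2,10,0,0,1]}}

```text
time: 42.15
position: [0.5918, 0.266, 0.1801]
tcp_rot: [-0.003, 0.998, 0.028, -0.054]
ft_force: [-0.4, 0.4, 0.1]
opening: 1.003
```

>>> {"name": "servo_tool", "arguments": {"steps": [0,0,0,-6,1,0,0,0,-6,1,0,0,0,-6,1,0,0,0,-6,1,0,0,0,-6,1,0,0,0,-6,1,0,0,0,0,1]}}

```text
time: 42.85
position: [0.586, 0.2676, 0.1766]
tcp_rot: [-0.324, 0.944, 0.043, -0.046]
ft_force: [-0.5, 0.1, -0.4]
opening: 1.001
```

```bash
python3 move.py .592 .358 .13 126; python3 - <<'E'
from fit import *
for n in('scene','top'):
    im=snapshot(n); cv2.imwrite(f"pics/d_{n}.png",im)
    for l,p0,y in(('pick_cup',[.678,-.152],0),('pestle',[.597,.361,.62],1)):
        for d in masks_of(n,l)[:1]: print(n,l,round(d['score'],2),d['xy'],d['mask'].sum(),fit(l,{n:d['mask'].astype(float)},p0,y))
cv2.imwrite("pics/g11.png",np.hstack([cv2.resize(cv2.imread("pics/d_scene.png")[120:270,180:400],None,fx=2,fy=2,interpolation=3),cv2.resize(cv2.imread("pics/d_top.png")[105:255,110:290],None,fx=2,fy=2,interpolation=3)]))
E
```

```text
t 42.85 pos [0.586  0.2676 0.1766] jaw 127.7 op 1.001 F [-0.5  0.1 -0.4] q6 -0.38 tilt [-0.115  0.052 -0.992]
roll about tool z: 1.7  then shift mm [-61.1  64.   50.6]
scene pick_cup 0.59 [249.1, 240.4] 466 (array([ 0.67387933, -0.15278057]), np.float64(0.10244964097350195))
scene pestle 0.64 [352.6, 179.6] 264 (array([0.59538186, 0.36138546, 0.64007343]), np.float64(0.10241260462826174))
top pick_cup 0.73 [306.7, 139.7] 264 (array([ 0.68095787, -0.1530202 ]), np.float64(0.058812527874088194))
```

>>> {"name": "servo_tool", "arguments": {"steps": [-6,6,3,1.7,1,-12,12,8,0,1,-12,12,8,0,1,-12,12,8,0,1,-12,12,8,0,1,-6,8,8,0,1,0,0,6,0,1,0,0,0,0,1]}}

```text
time: 43.95
position: [0.5926, 0.3642, 0.126]
tcp_rot: [-0.31, 0.949, 0.042, -0.047]
ft_force: [0.6, -0.1, -0.2]
opening: 0.997
```

```bash
python3 move.py .590 .359 .06 126
```

```text
t 43.95 pos [0.5926 0.3642 0.126 ] jaw 126.0 op 0.997 F [ 0.6 -0.1 -0.2] q6 -0.22 tilt [-0.115  0.051 -0.992]
roll about tool z: 0.0  then shift mm [ 1.  -9.9 65.5]
```

>>> {"name": "servo_tool", "arguments": {"steps": [0.5,-5,8,0,1,0.5,-5,12,0,1,0,0,15,0,1,0,0,15,0,1,0,0,12,0,1,0,0,6,0,1,0,0,0,0,1]}}

```text
time: 44.65
position: [0.5911, 0.3519, 0.0524]
tcp_rot: [-0.307, 0.95, 0.041, -0.047]
ft_force: [-0.1, 0.5, 0.3]
opening: 0.999
```

```bash
python3 move.py .590 .359 .028 126
```

```text
t 44.65 pos [0.5911 0.3519 0.0524] jaw 125.6 op 0.999 F [-0.1  0.5  0.3] q6 -0.23 tilt [-0.114  0.05  -0.992]
roll about tool z: -0.4  then shift mm [-4.8  3.7 24.7]
```

>>> {"name": "servo_tool", "arguments": {"steps": [-4.5,3.5,5,0,1,0,0,7,0,1,0,0,7,0,1,0,0,4,0,1,0,0,0,0,1]}}

```text
time: 45.15
position: [0.5916, 0.3589, 0.0293]
tcp_rot: [-0.306, 0.95, 0.042, -0.045]
ft_force: [0.3, 0.1, 0.3]
opening: 1.0
```

```bash
python3 move.py .590 .359 .02 126; python3 - <<'E'
from fit import *
im=snapshot('scene'); cv2.imwrite('pics/e.png',im)
c=proj('scene',(.59,.359,.03))[0].astype(int); print(c)
g=cv2.cvtColor(im,cv2.COLOR_BGR2GRAY)[c[1]-18:c[1]+14,c[0]-24:c[0]+26]
for r in g: print(''.join(' .:-=+*#%@'[::-1][min(9,int(v)//26)] for v in r))
E
```

```text
t 45.15 pos [0.5916 0.3589 0.0293] jaw 125.6 op 1.0 F [0.3 0.1 0.3] q6 -0.22 tilt [-0.112  0.051 -0.992]
roll about tool z: -0.4  then shift mm [0.6 0.  9.4]
[348 177]
       .:-===++++++====+#%@@%%%%%%*++++**#########
         .:-==========++#%@@%%%@@%*++++**#########
           .:-========+*%@@%%%%@%#++++++*#########
             .:-======+*%@@%%%@@%#+++++**#########
               .:-===++*%@@@%%@@%#+++++*##########
                  .:-==+#%@@@%@@%##****###########
                    .--=*%%@@@@@%#################
                      .-*##%%%@%##################
                       :+**##%%%##################
                      .-#####%%###################
                      .=%%%%%%%#**################
                      .=%%%%%%#==+**#####**#######
         ..::........ .-#@@@@%*:.:-=***###**######
        .-=====------..-#@@@@#=.  ..-=***##**####*
        :++++++=====-.:=#@@@%+:.    ..-=**********
        :+*++*++++====+*%@@%#-..........-=+*******
       .-*******++++++*#%@@%*-:::::::....:-===+***
.......:=**************%@@@%*-::::::::::::::-====+
-------=*##*######****#%@@@#*=--------:::::::::--=
-------=+####*********#%%@@#*++=======------:....:
-------==+***+++++++++**####*****+++++====-=-:.   
---------===============+++***###*****++++===.    
-----------=------------=-===+**#####******+=.    
-----------------------:::---==+***######***=.    
---------------------:.  ..::::-==++++*****-:.    
--------------------:.        ..::::--====-.      
--------------------.               ..::::.       
--------------------...                           
--------:.:----------::.                          
::----:..:---------::.                            
  .::...:---------..                              
        ..:::::----.
```

>>> {"name": "servo_tool", "arguments": {"steps": [0,0,3,0,1,0,0,3,0,1,0,0,2.5,0,1,0,0,0,0,1]}}

```text
time: 45.6
position: [0.5912, 0.3597, 0.0212]
tcp_rot: [-0.307, 0.95, 0.042, -0.045]
ft_force: [-0.2, -0.5, -0.5]
opening: 0.996
```

>>> {"name": "servo_tool", "arguments": {"steps": [0,0,0,0,0.6,0,0,0,0,0.6,0,0,0,0,0.6]}}

```text
time: 45.9
position: [0.5913, 0.3597, 0.0214]
tcp_rot: [-0.307, 0.95, 0.042, -0.044]
ft_force: [-0.4, -0.3, 0.1]
opening: 0.602
```

>>> {"name": "servo_tool", "arguments": {"steps": [0,0,0,0,0.1,0,0,0,0,0.1,0,0,0,0,0.1,0,0,0,0,0.1,0,0,0,0,0.1,0,0,0,0,0.1]}}

```text
time: 46.5
position: [0.5916, 0.3597, 0.0219]
tcp_rot: [-0.306, 0.95, 0.042, -0.044]
ft_force: [-1.0, -1.7, 1.0]
opening: 0.2
```

>>> {"name": "servo_tool", "arguments": {"steps": [0,0,-3,0,0.1,0,0,-6,0,0.1,0,0,-12,0,0.1,0,0,-15,0,0.1,0,0,-15,0,0.1,0,0,-15,0,0.1,0,0,-10,0,0.1,0,0,0,0,0.1]}}

```text
time: 47.3
position: [0.6008, 0.3555, 0.1043]
tcp_rot: [-0.307, 0.95, 0.042, -0.044]
ft_force: [0.5, -0.7, -1.2]
opening: 0.201
```

```bash
python3 move.py .516 .0015 .12 90; python3 - <<'E'
from fit import *
im=snapshot('scene'); cv2.imwrite('pics/e2.png',im)
for d in masks_of('scene','pestle')[:2]: print(d['xy'],d['score'],d['mask'].sum())
import fit; fit.p3=.09
d=masks_of('scene','pestle')[0]; print(fit.fit('pestle',{'scene':d['mask'].astype(float)},[.60,.36,.64],True))
c=np.array(d['xy']).astype(int)
g=cv2.cvtColor(im,cv2.COLOR_BGR2GRAY)[c[1]-18:c[1]+18,c[0]-28:c[0]+28]
for r in g: print(''.join(' .:-=+*#%@'[::-1][min(9,int(v)//26)] for v in r))
E
```

```text
t 47.3 pos [0.6008 0.3555 0.1043] jaw 125.6 op 0.201 F [ 0.5 -0.7 -1.2] q6 -0.23 tilt [-0.108  0.052 -0.993]
roll about tool z: 35.6  then shift mm [  87.7 -350.3  -48.1]
[364.2, 162.0] 0.71 221
[95.5, 291.8] 0.46 491
(array([0.59481213, 0.36982467, 0.70057461]), np.float64(0.27521264465734385))
#%%#*+=++++++++*#@@%%%%%%%*++***==---::::::------===--=+
%%%%*====+++++++#%@%%%@@%#*++****+=------:::-::----===++
%%%%*++++===++++#%@%%%@@#*++++******+==------------=++++
%%%%####*++==+++#@@@@%@%*++++++**###****+++======+++*++*
%%%%%%%%##*++=+*#@@@@@@%*++++****#*####***********+*++**
%%%%%%%%%#**+=+*%@@%%@@#*++++*******#************+++=+**
%%%%%%%%#***+==*%@@%%%%#++++**###****************+==+***
#%%#####*##*+==*%@@@@@%*++++**#####*****++++++++++==++++
#***++***##*+==*#%@@@%#+==++**#######********+++**++*+=+
**++++**###+===*#@@@%#+===+++**############********+*=++
**+++****#*+==+*%%@@%*+=====+++**###############***+++++
***+**++++++++*#%@@@#+=--------==++++*##########**++++++
#*******++++++*#%@@%#=::::::::::::::-+*#########**++++++
#**************#%@@%*=-------::::::::-+*########*+++++++
#####
[... 548 characters left out ...]
###*****+=======
              .:=+*##########################**++=======
                .-=+**#######*################*++=======
                 ..:=+**####################***++======+
                    .:-=**###*#########***#****++===++++
                       .-=***#***####**********+++=+++++
..                       .-=+******************+++++++==
--.                        .:=++*************++++++++===
---.                         .:-==+*******+++++++++===++
----.                          .:-==+=++++=+++++======++
----:.                           .:--====++++++===++++++
---..                               .:-====+=====+++++==
-----....   .                         .:-======++++=++=+
```

>>> {"name": "servo_tool", "arguments": {"steps": [0,0,-10,0,0.1,0,0,-18,0,0.1,0,0,-18,0,0.1,0,0,-10,0,0.1,0,0,0,5,0.1,0,0,0,5,0.1,0,0,0,5,0.1,0,0,0,5,0.1,0,0,0,5,0.1,0,0,0,5,0.1,0,0,0,5.6,0.1,0,0,0,0,0.1]}}

```text
time: 48.65
position: [0.6017, 0.3506, 0.1549]
tcp_rot: [0.011, 0.998, 0.022, -0.063]
ft_force: [-0.4, -0.4, -0.9]
opening: 0.2
```

```bash
python3 move.py .517 -.001 .16 89.7
```

```text
t 48.65 pos [0.6017 0.3506 0.1549] jaw 88.6 op 0.2 F [-0.4 -0.4 -0.9] q6 0.41 tilt [-0.125  0.046 -0.991]
roll about tool z: -1.1  then shift mm [  84.7 -351.5   -9.6]
```

>>> {"name": "servo_tool", "arguments": {"steps": [2,-9,-1,-1.1,0.1,4,-18,-1,0,0.1,4,-18,-1,0,0.1,4,-18,-1,0,0.1,4,-18,-1,0,0.1,4,-18,-1,0,0.1,4,-18,-1,0,0.1,4,-18,-1,0,0.1,4,-18,-1,0,0.1,4,-18,-1,0,0.1,4,-18,-1,0,0.1,4,-18,-1,0,0.1,4,-18,-1,0,0.1,4,-18,-1,0,0.1,4,-18,-1,0,0.1,4,-18,-1,0,0.1,4,-18,-1,0,0.1,4,-18,-1,0,0.1,4,-18,-1,0,0.1,0,0,0,0,0.1]}}

```text
time: 50.65
position: [0.5263, -0.0082, 0.1691]
tcp_rot: [-0.024, 0.998, 0.022, -0.063]
ft_force: [0.2, -0.1, -1.2]
opening: 0.203
```

```bash
python3 move.py .517 -.001 .05 89.7
```

```text
t 50.65 pos [ 0.5263 -0.0082  0.1691] jaw 92.5 op 0.203 F [ 0.2 -0.1 -1.2] q6 -0.2 tilt [-0.126  0.041 -0.991]
roll about tool z: 2.8  then shift mm [ -5.6   1.6 119.5]
```

>>> {"name": "servo_tool", "arguments": {"steps": [-3,0,5,2.8,0.1,-3,2,12,0,0.1,0,0,18,0,0.1,0,0,18,0,0.1,0,0,18,0,0.1,0,0,18,0,0.1,0,0,14,0,0.1,0,0,8,0,0.1,0,0,0,0,0.1]}}

```text
time: 51.55
position: [0.5155, 0.0038, 0.0511]
tcp_rot: [-0.009, 0.998, 0.023, -0.063]
ft_force: [0.5, 0.4, -1.7]
opening: 0.202
```

```bash
python3 move.py .517 -.001 .028 89.7;  python3 - <<'E'
from fit import *
import fit
snapshot('scene'); print(observe()['position'])
for d in masks_of('scene','pestle')[:1]:
  for z in (.03,.035,.04): fit.p3=z; print(z,d['mask'].sum(),d['score'],fit.fit('pestle',{'scene':d['mask'].astype(float)},[.522,0,0.],True))
E
```

```text
t 51.55 pos [0.5155 0.0038 0.0511] jaw 90.9 op 0.202 F [ 0.5  0.4 -1.7] q6 -0.15 tilt [-0.127  0.044 -0.991]
roll about tool z: 1.2  then shift mm [-4.4 -5.8 22.5]
[0.51591143 0.0037222  0.05170282]
0.03 209 0.72 (array([ 0.5069135 ,  0.01647623, -0.00331584]), np.float64(0.34828824577959516))
0.035 209 0.72 (array([ 0.51431806,  0.01131483, -0.01490861]), np.float64(0.3489430683439242))
0.04 209 0.72 (array([ 0.51930948,  0.00722254, -0.02467784]), np.float64(0.35041354355130516))
```

>>> {"name": "servo_tool", "arguments": {"steps": [-2,-3,3,1.2,0.1,-2.4,-2.8,6,0,0.1,0,0,6,0,0.1,0,0,4,0,0.1,0,0,0,0,0.1]}}

```text
time: 52.15
position: [0.522, -0.0025, 0.0334]
tcp_rot: [0.002, 0.998, 0.021, -0.06]
ft_force: [0.1, 0.2, -0.8]
opening: 0.201
```

```bash
python3 move.py .517 -.001 .023 89.7
```

```text
t 52.15 pos [ 0.522  -0.0025  0.0334] jaw 89.6 op 0.201 F [ 0.1  0.2 -0.8] q6 -0.14 tilt [-0.119  0.043 -0.992]
roll about tool z: -0.1  then shift mm [ 3.8  1.1 11. ]
```

>>> {"name": "servo_tool", "arguments": {"steps": [3.5,1,2,0,0.1,0,0,2,0,0.1,0,0,1.5,0,0.1,0,0,0,0,0.1]}}

```text
time: 52.55
position: [0.5173, -0.0011, 0.0281]
tcp_rot: [0.002, 0.998, 0.021, -0.06]
ft_force: [0.3, -0.2, -1.2]
opening: 0.2
```

>>> {"name": "servo_tool", "arguments": {"steps": [0,0,1,0,0.1,0,0,1,0,0.1,0,0,0,0,0.1]}}

```text
time: 52.85
position: [0.5173, -0.001, 0.0262]
tcp_rot: [0.002, 0.998, 0.021, -0.06]
ft_force: [0.5, -1.1, -1.1]
opening: 0.204
```

>>> {"name": "servo_tool", "arguments": {"steps": [0,0,1,0,0.1,0,0,1,0,0.1,0,0,0,0,0.1]}}

```text
time: 53.15
position: [0.5171, -0.0009, 0.0243]
tcp_rot: [0.002, 0.998, 0.021, -0.059]
ft_force: [-0.9, -0.8, 0.4]
opening: 0.2
```

>>> {"name": "servo_tool", "arguments": {"steps": [0,0,1,0,0.1,0,0,0.8,0,0.1,0,0,0,0,0.1]}}

```text
time: 53.45
position: [0.5166, -0.0009, 0.0229]
tcp_rot: [0.002, 0.998, 0.021, -0.06]
ft_force: [-1.8, -0.4, 2.5]
opening: 0.2
```

>>> {"name": "servo_tool", "arguments": {"steps": [0,0,0,0,0.24,0,0,0,0,0.28,0,0,0,0,0.32,0,0,0,0,0.4,0,0,0,0,0.5,0,0,0,0,0.5]}}

```text
time: 54.05
position: [0.5175, -0.0009, 0.0227]
tcp_rot: [0.002, 0.998, 0.021, -0.059]
ft_force: [-0.8, -0.8, 0.3]
opening: 0.498
```

Raise, then move well clear (up, back toward the base side) for the final check.

>>> {"name": "servo_tool", "arguments": {"steps": [0,0,-5,0,0.5,0,0,-12,0,0.5,0,0,-20,0,0.5,0,0,-25,0,0.7,0,0,-30,0,0.7,0,0,-30,0,0.7,0,0,-30,0,0.7,10,0,-20,0,0.7,25,0,0,0,0.7,30,0,0,0,0.7,30,0,0,0,0.7,30,0,0,0,0.7,30,0,0,0,0.7,0,0,0,0,0.7]}}

```text
time: 55.45
position: [0.3817, -0.0088, 0.2311]
tcp_rot: [0.002, 0.998, 0.02, -0.052]
ft_force: [0.3, 0.1, 0.4]
opening: 0.701
```

```bash
python3 - <<'E'
from fit import *
import fit
print(observe()['position'],observe()['time'])
for n in('scene','top'):
    im=snapshot(n); cv2.imwrite(f"pics/f_{n}.png",im)
    for l,p0,y in(('plate',[.535,-.152],0),('mortar',[.509,.117],0),('spice_jar',[.627,.117],0),('pick_cup',[.678,-.152],0),('pestle',[.522,0,0.],1)):
        fit.p3=.015
        for d in masks_of(n,l)[:1]:
            c=np.array(d['xy'])
            if np.abs(c-proj(n,[p0[0],p0[1],.04])[0]).max()>20: print(n,l,'other',c); continue
            x,f=fit.fit(l,{n:d['mask'].astype(float)},p0,y); print(n,l,round(d['score'],2),d['mask'].sum(),x.round(4),round(f,3))
    i=im.astype(int); red=(i[...,2]-np.maximum(i[...,1],i[...,0])>45); w=np.zeros_like(red)
    c=proj(n,[.535,-.152,.03])[0].astype(int); r=22
    w[c[1]-r:c[1]+r,c[0]-r:c[0]+r]=red[c[1]-r:c[1]+r,c[0]-r:c[0]+r]
    fit.p3=.021; print(n,'heart',w.sum(),[v.round(4) for v in hfit(hullmask(w),[0,0,0])] if 0 else hfit({n:hullmask(w)},[.535,-.152,0.]))
E
```

```text
[ 0.38168679 -0.00878434  0.23106352] 55.45
scene plate 0.78 1172 [ 0.5335 -0.1524] 0.295
scene mortar 0.85 727 [0.5087 0.1159] 0.062
scene pick_cup 0.9 432 [ 0.6755 -0.1514] 0.131
scene pestle 0.71 267 [ 0.5215 -0.0028 -0.023 ] 0.129
scene heart 378 (array([ 0.52840079, -0.15221033, -0.0343099 ]), np.float64(0.08700524798466569))
top plate 0.79 1557 [ 0.5375 -0.1509] 0.372
top mortar 0.9 838 [0.5117 0.1198] 0.196
top spice_jar 0.75 431 [0.6277 0.1195] 0.07
top pick_cup 0.53 223 [ 0.6799 -0.1511] 0.152
top pestle 0.7 120 [ 0.5267 -0.0011  0.0114] 0.671
top heart 154 (array([ 0.53361494, -0.15740956,  0.05177193]), np.float64(0.18206796600190212))
```

```bash
python3 -c "
from plant import *; print(hand_in())"
```

```text
the job is handed in; nothing more can be done
None
```

The board is set out and handed in at about 56 s of the 118 s allowed. I placed the heart ring, jar, cup and pestle in the order asked. I did not go near the round ring, large jar, shaker or purple hearts, nor re-measure them.

| Thing | Last measured position (x, y), m | Result |
|---|---|---|
| Heart ring | about (0.53, −0.155) | Within about 5 mm of the plate centre at (0.535, −0.152) |
| Small jar | about (0.627, 0.118) | Directly behind the mortar, about 3.2 cm clear; upright by the outline fit |
| Cup of picks | about (0.678, −0.151) | Directly behind the plate, about 3 cm clear |
| Pestle | about (0.522, −0.002) | Middle of the gap, within about 1.5° of straight away, head away from the robot |

**Weak or disagreeing checks:**
- **Last checks made without viewing:** the 16-picture limit ran out before the pestle was picked up. The cup's placing and everything after rest on outline fits and readings, not on looking.
- **Cameras disagreed:** they differed by about 4–6 mm in x on the cup and the heart ring. The arm hid part of the pestle and heart ring from the top camera. The scene camera missed the jar in the final check, though it had confirmed it after placing.
- **Pestle direction:** I did not re-check which end was which afterwards. It follows from how the pestle was gripped and turned.
- **First grasp missed:** the fingertips sat about 2 cm higher than the stated reach, so the first try at the heart ring closed on air. I corrected for this afterwards.
- **Tool tilt:** the tool drifted to about 7° off vertical over the run, but nothing was dropped or pressed hard.

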